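# Chock the pipes on the sloping rack and prove the chocks

### The job

Lay each pipe from the tray into a lane of the sloping rack, one per lane, resting on the sprung stop pins, and push a wedge chock, thin end first and straight up the slope, snug against the low side of each pipe. With every pipe chocked, push the release plunger fully down, hold it for about half a second so that the chocks alone hold the pipes, and let it come back up. Put any chock left over flat in the tray, and leave the tape roll and the tin where they are.

Things in the scene. Friction and masses are not known exactly. Their poses are not given: they have to be found in the camera images.
- deck: Fixed plywood rack deck, 316 x 174 mm, sloping 6 degrees. Axes: x across the lanes (along the pipes), y straight up the slope (about to the robot's left), z square to the deck. Origin on its top surface, 45 mm above the desk, on the line where seated pipes touch it. It runs from y = -120 mm (curb 8 mm wide and 10 mm high on the low edge) to +54 mm (lip 8 mm high). Without pins or chock a pipe rolls down to the curb.
- lane0 (a point): Middle of a pipe seated in lane 0 (0 nearest the robot, 2 farthest), at deck x = -98 mm, y = 0, 25 mm above the deck; axes as the deck's. Lane 82 mm clear between ribs 10 mm high (only from y = -21 to +29 mm). Two steel stop pins 8 mm thick, 15 mm proud, stand 30 mm either side of the lane's middle at y = -27 mm and bear the pipe; 52 mm is free between them for a chock.
- lane1 (a point): Middle of a pipe seated in lane 1 (0 nearest the robot, 2 farthest), at deck x = -12 mm, y = 0, 25 mm above the deck; axes as the deck's. Lane 82 mm clear between ribs 10 mm high (only from y = -21 to +29 mm). Two steel stop pins 8 mm thick, 15 mm proud, stand 30 mm either side of the lane's middle at y = -27 mm and bear the pipe; 52 mm is free between them for a chock.
- lane2 (a point): Middle of a pipe seated in lane 2 (0 nearest the robot, 2 farthest), at deck x = 74 mm, y = 0, 25 mm above the deck; axes as the deck's. Lane 82 mm clear between ribs 10 mm high (only from y = -21 to +29 mm). Two steel stop pins 8 mm thick, 15 mm proud, stand 30 mm either side of the lane's middle at y = -27 mm and bear the pipe; 52 mm is free between them for a chock.
- stop (a joint): Travel of the stop pins and the release plunger, which are one sprung part sliding square to the deck: 0 = plunger up, pins 15 mm proud; 0.018 m = fully down, pins sunk below the deck. The spring brings it back up by itself. It takes about 4 N to start and 11 N to hold fully down.
- plunger_top (a point): Middle of the top of the release plunger's black round cap (28 mm across) at the deck's far end (deck x = +142, y = -12 mm), 41 mm above the deck when up. It moves with the plunger; push it along the deck's -z.
- tray: Shallow aluminium tray, fixed, 300 x 68 mm, long along its own x; origin under its middle on the desk. Floor 4 mm thick, rim all round 6 mm wide and 9 mm high in all (56 mm clear inside across y). The pipes lie in it end to end, their axes along the tray's x.
- pipe0: Grey plastic pipe piece, loose, 50 mm outside diameter, 72 mm long, 0.13 kg; 2 or 3 of the three are there. Origin at its middle; x is its axis. It rolls freely.
- pipe1: Grey plastic pipe piece, loose, 50 mm outside diameter, 72 mm long, 0.13 kg; 2 or 3 of the three are there. Origin at its middle; x is its axis. It rolls freely.
- pipe2: Grey plastic pipe piece, loose, 50 mm outside diameter, 72 mm long, 0.13 kg; 2 or 3 of the three are there. Origin at its middle; x is its axis. It rolls freely.
- chock0: Loose black rubber wedge, 70 long, 40 wide, 24 mm high, 0.11 kg; all three are always there, on the desk at the start. Origin: middle of the underside; x points to the thin end (toe), z up. Flat top from x = -33 to +3 mm, the block to grasp across the width; then a 35 degree slope down to the toe at x = +35 mm, 2 mm thick. Touching a pipe, the toe is 11 mm short of the pipe's middle.
- chock1: Loose black rubber wedge, 70 long, 40 wide, 24 mm high, 0.11 kg; all three are always there, on the desk at the start. Origin: middle of the underside; x points to the thin end (toe), z up. Flat top from x = -33 to +3 mm, the block to grasp across the width; then a 35 degree slope down to the toe at x = +35 mm, 2 mm thick. Touching a pipe, the toe is 11 mm short of the pipe's middle.
- chock2: Loose black rubber wedge, 70 long, 40 wide, 24 mm high, 0.11 kg; all three are always there, on the desk at the start. Origin: middle of the underside; x points to the thin end (toe), z up. Flat top from x = -33 to +3 mm, the block to grasp across the width; then a 35 degree slope down to the toe at x = +35 mm, 2 mm thick. Touching a pipe, the toe is 11 mm short of the pipe's middle.
- chock0_toe (a point): Middle of the toe edge of chock0, at its underside; axes as the chock's.
- chock1_toe (a point): Middle of the toe edge of chock1, at its underside; axes as the chock's.
- chock2_toe (a point): Middle of the toe edge of chock2, at its underside; axes as the chock's.
- tape_roll: Bystander: roll of tape lying flat, 104 mm across, 25 mm high. Leave it alone.
- seed_tin: Bystander: small round tin, 59 mm across, 34 mm high. Leave it alone.
Mind the look-alikes: they are no part of the job. What is shaped like the chock0 but purple is not meant.

How it is judged:
By the outcome, as a careful person would: the job done as asked, in the order asked, and still so for the second after the job is handed in, with the robot touching nothing.
Of pipe0, pipe1, pipe2 only 2 to 3 are there at a start; the rules pass over those that are not, and their reading is None.
At some moment in a run one of chock0, chock1, chock2 may be knocked a few centimetres aside while the robot is not near it.
It also fails if it takes over 210 s, if anything falls off the work surface, if the arm or the gripper's body presses on something with over 40 N, if the wrist force passes 120 N, or if a joint passes its speed limit or range.

### The arm

A 6-joint arm with a two-finger parallel gripper is mounted at the origin on the work surface; the furniture and walls round the work are solid. World frame = base frame: x ahead of the robot, y to its left, z up, the work surface at z = 0. Lengths are in m, angles in rad, forces in N, time in s.
With the tool pointing down it reaches from about 0.375 to 0.975 m from the base axis. Payload 3.8 kg.
Tool frame: the origin (TCP) lies midway between the tips of the shut fingers; the grasp point (between the pads) lies 19 mm behind it; z points along the fingers, y is the direction in which the jaws open and shut (so a half turn about z gives the same grasp; the last joint's range is limited). The gripper opens to 85 mm and grips with 20 to 120 N. Pads are 22 mm wide; open, the fingers measure 114 mm over their backs; the gripper's body (76 mm by 85 mm) begins 54 mm behind the grasp point. The pads swing forward as they close: fully open they stand 13 mm farther back than shut.
Start: joints at [-1.246, 0.264, 1.604, -0, 1.274, -0.037], TCP at [0.239, -0.631, 0.231] pointing down, gripper open.
Joint ranges: [-2.63, 2.63], [-0.94, 2.18], [0.31, 2.57], [-1.31, 4.45], [0, 2.66], [-2.55, 2.55]. Speed limits (rad/s): [2.57, 2.57, 3.14, 3.14, 3.14, 3.14].

### API

Orientations are given as a rotation vector (axis times angle).
In Python, from workcell import bot gives the robot as it stands. The module is installed in compiled form; this text tells all that it offers.
- The arm moves only by the tool play_rows, never from a script. Its argument "series" is a list of rows, each an object with "translation": the shift along the tool's x, y, z in m, a list of three; "spin": the turn about the tool's z in units of 5 degrees (1.0 is 5 degrees). In form: [{"translation": [dx, dy, dz], "spin": spin}, ...]. A call has 1 to 5 rows; each row shifts and turns the commanded pose from where the row before left it, along the tool's axes as they then stand; what a row does not reach is not made up. A row lasts 1/10 s, in which the tool goes at most 50 mm and 8.59 degrees, less where a joint would pass 70% of its speed; a pose out of reach is approached as far as the arm can. A call is refused whole if a number of a shift passes 0.05 or a number of a turn 1, either way. A call with a gripper value outside its range is refused whole. "jaw" is the gripper's target within -1 to 1 (fully open at 1, half-way at 0, shut at -1), set as the call begins (left out, the last holds). The fingers move at their own pace and stop on an object; "force" is the grip in N (left out, the last holds). Time passes only in rows, so rows that do not move let the fingers close. It gives the time, the measured TCP pose, the force and the opening at its end, in the units of the state.
- bot.read_state(): the state, without advancing time (a new reading comes with each control period).
- bot.read_camera(name): name is "side" or "top"; returns the picture (480x640x3 uint8, blue, green, red); there is no depth.
- bot.get_calibration(name): a dict with "fov_y" (degrees; the focal length in pixels is half the picture's height over the tangent of half this angle, whatever the lens; pixels are square), "cx", "cy" (the principal point, pixels), "R" (3x3) and "t" (3): a world point X has camera coordinates R X + t. Camera axes: x right, y down, z forward; pixel columns grow to the right and rows downward; lengths in m; the calibration is good to about 2 mm. A picture is of the moment at which its call begins. get_calibration takes no time and is no camera call.
- bot.finish_job(): hands the job in, once; it reports no verdict.
The state is a dict: "time": time; "q": joint angles; "joint_vel": joint speeds; "joint_torque": joint torques, N m; "tool_pos": TCP position; "tcp_rot": TCP orientation; "wrist_force": force on the tool from outside, world axes, zero at the start; "torque": the same for the moment, N m; "width": opening from 0.0 (shut) to 1.0 (fully open).
Only numpy, scipy, OpenCV 4.12 (cv2) and the standard library are available. Lean on these libraries where they do the work, as an engineer would, in place of code of your own. Each camera call takes 0.05 s, during which the arm holds its last target. There are 200 camera calls.

## Working session

There is one attempt and no reset: what is moved stays moved. The work goes in short steps, Python scripts to look and compute and a tool call to move; the robot and the scene stay as the last step left them, time stands still between calls to the robot, and variables do not carry over. Pictures are saved under pics/ and viewed, about 12 in all and at most 16, crops included, and the job is handed in when it is done.

Besides the shell and the picture viewer there is one more tool, called after ">>>" by a JSON object that holds its "fn" and its "kwargs", one argument or row to a line. play_rows: Moves the arm, as the interface text tells. Its arguments: {"type":"object","properties":{"series":{"type":"array","items":{"type":"object","properties":{"translation":{"type":"array","items":{"type":"number"}},"spin":{"type":"number"}}}},"jaw":{"type":"number"},"force":{"type":"number"}},"required":["series"]}

```bash
mkdir -p pics; python3 - <<'E'
from workcell import bot
import cv2,numpy as np
s=bot.read_state(); print({k:np.round(v,3) for k,v in s.items()})
for n in("top","side"):
    im=bot.read_camera(n); cv2.imwrite(f"pics/{n}0.png",im)
    c=bot.get_calibration(n); print(n,c)
E
```

```text
{'time': np.float64(0.0), 'q': array([-1.246,  0.265,  1.605, -0.   ,  1.274, -0.037]), 'joint_vel': array([ 0.001,  0.   , -0.001, -0.001, -0.   , -0.   ]), 'joint_torque': array([-1.0000e-03, -5.1511e+01, -3.6731e+01, -0.0000e+00,  1.3000e-02,
        0.0000e+00]), 'tool_pos': array([ 0.239, -0.631,  0.23 ]), 'tcp_rot': array([-3.088e+00, -5.650e-01,  1.000e-03]), 'wrist_force': array([-0.241,  0.283, -0.076]), 'torque': array([ 0.027, -0.009,  0.024]), 'width': np.float64(1.0)}
top {'fov_y': 49.39535983643887, 'cx': 324.7778363202943, 'cy': 244.4098405566091, 'R': array([[-0.01364609, -0.99968349,  0.02113521],
       [-0.99611962,  0.01175341, -0.0872213 ],
       [ 0.08694528, -0.02224343, -0.99596473]]), 't': array([0.03806408, 0.485443  , 1.09796439])}
side {'fov_y': 57.104657030366205, 'cx': 319.5361712161564, 'cy': 237.86732977673392, 'R': array([[ 0.99820771, -0.05370167, -0.02641005],
       [-0.04883426, -0.47585744, -0.87816565],
       [ 0.03459154,  0.87788144, -0.47762705]]), 't': array([-0.49306243,  0.10589452,  1.04130834])}
```

View pics/top0.png

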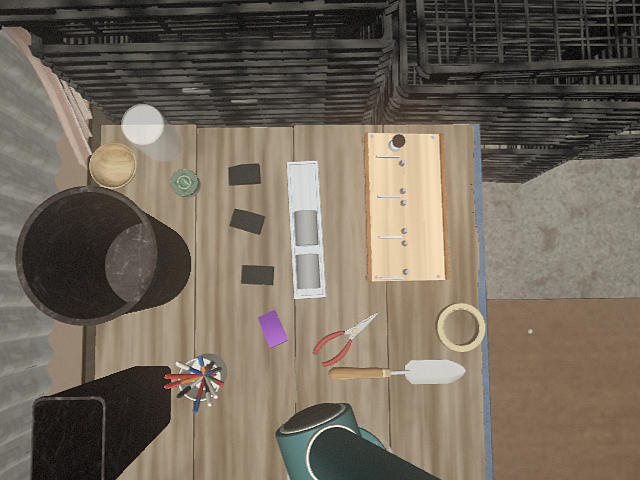

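View pics/side0.png

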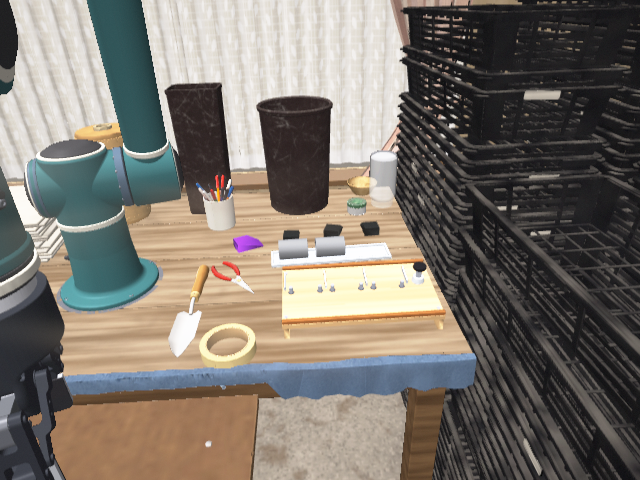

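Candidates: chocks, black, at top (244,175), (247,221) and (258,275). The purple look-alike at (273,329) is excluded. Two pipes are at (306,228) and (307,270), the plunger cap is at (397,141), and the green tin is at (184,182). Next is a close crop to check this choice and see which way the toes point.

```bash
cat > h.py <<'E'
import numpy as np,cv2
from workcell import bot
C={n:bot.get_calibration(n) for n in("top","side")}
def ray(n,p):
    c=C[n]; f=240/np.tan(np.radians(c["fov_y"]/2))
    R=np.array(c["R"]); d=R.T@np.array([(p[0]-c["cx"])/f,(p[1]-c["cy"])/f,1.]); return -R.T@np.array(c["t"]),d
def onz(n,p,z):
    o,d=ray(n,p); return o+d*(z-o[2])/d[2]
def onplane(n,p,P,N):
    o,d=ray(n,p); return o+d*(np.dot(N,np.array(P)-o)/np.dot(N,d))
def tri(p,q):
    (a,u),(b,v)=ray("top",p),ray("side",q)
    s=np.linalg.lstsq(np.c_[u,-v],b-a,rcond=None)[0]; A,B=a+s[0]*u,b+s[1]*v
    return (A+B)/2,np.linalg.norm(A-B)
def proj(n,X):
    c=C[n]; f=240/np.tan(np.radians(c["fov_y"]/2)); x=np.array(c["R"])@X+c["t"]; return f*x[:2]/x[2]+[c["cx"],c["cy"]]
E
python3 - <<'E'
from h import *
im=cv2.imread("pics/top0.png")
g=cv2.resize(im[150:295,215:335],None,fx=4,fy=4,interpolation=cv2.INTER_CUBIC)
g=(255*(g/255.)**.5).astype('u1')
d=cv2.resize(im[125:290,355:455],None,fx=3.5,fy=3.5,interpolation=cv2.INTER_CUBIC)
h=max(g.shape[0],d.shape[0]);o=np.zeros((h,g.shape[1]+d.shape[1]//1,3),'u1')
o=o[:, :800] if o.shape[1]>800 else o
o[:g.shape[0],:g.shape[1]]=g; w=min(d.shape[1],800-g.shape[1]); o[:d.shape[0],g.shape[1]:g.shape[1]+w]=d[:,:w]
cv2.imwrite("pics/c1.png",o[:600])
# chocks
m=((im.max(2)<70)).astype('u1'); m[:140]=0;m[300:]=0;m[:,:210]=0;m[:,285:]=0
for c in cv2.findContours(m,0,2)[0]:
    if cv2.contourArea(c)>100:
        r=cv2.minAreaRect(c); b=cv2.boxPoints(r); print("chock",np.round(r[0],1),np.round(r[1],1),round(r[2],1)); print([np.round(onz("top",p,.012)[:2],3).tolist() for p in b])
hsv=cv2.cvtColor(im,cv2.COLOR_BGR2HSV)
for n,(x0,x1,y0,y1) in dict(tray=(280,335,150,305),deck=(355,455,125,290)).items():
    s=im[y0:y1,x0:x1]; print(n,s[5,5],s[70,50 if n=='deck' else 20])
print(im[200,355:455:4].tolist())
print(im[180,280:335:3].tolist())
E
```

```text
tray [137 159 173] [161 165 166]
deck [129 150 166] [174 209 233]
[[134, 158, 174], [136, 160, 178], [137, 161, 178], [102, 137, 183], [176, 212, 236], [181, 216, 240], [178, 214, 239], [172, 209, 233], [165, 199, 224], [179, 215, 239], [168, 204, 228], [165, 202, 228], [137, 147, 160], [170, 208, 232], [165, 200, 225], [165, 201, 225], [165, 201, 226], [178, 214, 238], [173, 210, 235], [181, 217, 243], [186, 222, 246], [179, 215, 239], [89, 125, 171], [113, 135, 155], [116, 140, 162]]
[[116, 140, 155], [131, 153, 168], [137, 159, 174], [221, 221, 217], [218, 218, 214], [215, 215, 212], [213, 215, 212], [213, 213, 211], [220, 219, 216], [219, 219, 216], [216, 216, 214], [219, 219, 215], [208, 207, 204], [140, 160, 173], [142, 164, 177], [123, 143, 159], [119, 142, 157], [124, 146, 163], [129, 151, 167]]
```

View pics/c1.png

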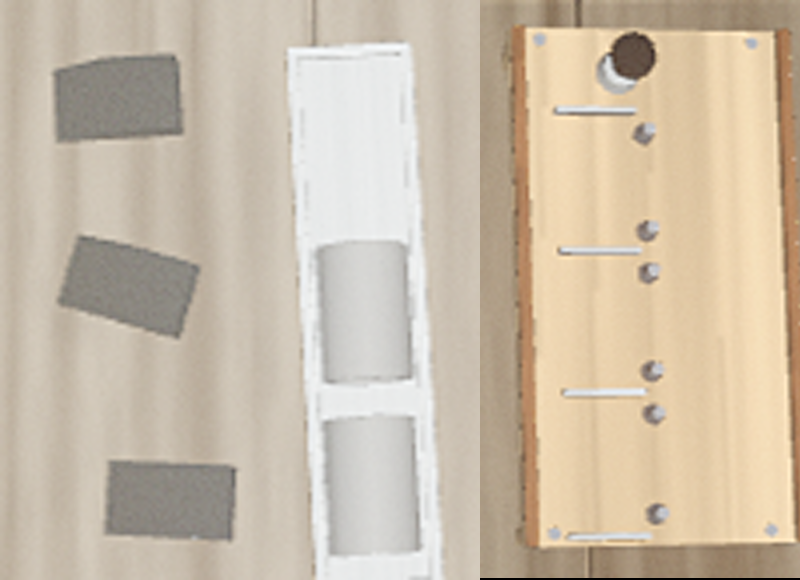

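The crop confirms three black wedges, two pipes in the lower half of the tray, and the deck with its ribs, pins and plunger. The top wedge's bent edge at crop (55,70)-(95,58) suggests its toe points left, which is world +y. I'll stretch the contrast to see the others.

```bash
python3 - <<'E'
from h import *
im=cv2.imread("pics/top0.png"); sd=cv2.imread("pics/side0.png")
def st(a,lo,hi,f): return cv2.resize((np.clip((a.astype(float)-lo)/(hi-lo),0,1)*255).astype('u1'),None,fx=f,fy=f,interpolation=cv2.INTER_CUBIC)
tiles=[st(im[y-20:y+20,x-25:x+25],45,90,5) for x,y in((244,175),(247,221),(258,275))]+[st(sd[y-15:y+25,x-25:x+25],0,70,5) for x,y in((370,228),(333,230),(291,235))]
cv2.imwrite("pics/c2.png",np.vstack([np.hstack(tiles[:3]),np.hstack(tiles[3:])]))
m=((im.max(2)<105)).astype('u1'); m[:140]=0;m[300:]=0;m[:,:210]=0;m[:,285:]=0
for c in cv2.findContours(m,0,2)[0]:
    if cv2.contourArea(c)>100:
        r=cv2.minAreaRect(c); b=cv2.boxPoints(r); print("chock",np.round(r[0],1),np.round(r[1],1),round(r[2],1)); print([np.round(onz("top",p,.002)[:2],3).tolist() for p in b]);print(cv2.approxPolyDP(c,1.5,True)[:,0].tolist())
def rect(m,n):
    c=max(cv2.findContours(m.astype('u1'),0,2)[0],key=cv2.contourArea); r=cv2.minAreaRect(c); b=cv2.boxPoints(r); print(n,b.round(1).tolist(),cv2.approxPolyDP(c,4,True)[:,0].tolist()); return b
hsv=cv2.cvtColor(im,cv2.COLOR_BGR2HSV)
m=(hsv[...,1]<25)&(im.min(2)>120); m[:, :280]=0;m[:,335:]=0;m[:150]=0;m[305:]=0
b=rect(m,"tray"); print(np.round([onz("top",p,.009) for p in b],3).tolist())
m=(im[...,2]>215)&(im[...,0]<200); m[:,:360]=0;m[:,460:]=0;m[:120]=0;m[290:]=0
m=cv2.morphologyEx(m.astype('u1'),cv2.MORPH_CLOSE,np.ones((9,9)))
b=rect(m,"decktop")
m=((im[...,2].astype(int)-im[...,0])>45); m[:,:360]=0;m[:,460:]=0;m[:120]=0;m[290:]=0
m=cv2.morphologyEx(m.astype('u1'),cv2.MORPH_CLOSE,np.ones((9,9)))
b=rect(m,"deckall")
m=im.max(2)<110; m[:130]=0;m[152:]=0;m[:,:385]=0;m[:,410:]=0
c=max(cv2.findContours(m.astype('u1'),0,2)[0],key=cv2.contourArea); print("cap",cv2.minEnclosingCircle(c),cv2.fitEllipse(c))
# pins: grey low-sat on deck
m=(hsv[...,1]<40)&(im.max(2)<235); m[:,:395]=0;m[:,412:]=0;m[:155]=0;m[280:]=0
for c in cv2.findContours(m.astype('u1'),0,2)[0]:
    if cv2.contourArea(c)>3: print("pin",np.round(cv2.minAreaRect(c)[0],1),cv2.boundingRect(c))
print(sd[262:285:2,360].tolist())
E
```

```text
chock [257.2 274.7] [31.9 18.7] 2.9
[[0.406, 0.214], [0.446, 0.212], [0.442, 0.143], [0.401, 0.145]]
[[242, 265], [242, 283], [272, 284], [273, 267]]
chock [246.8 220.8] [31.8 19.4] 16.3
[[0.531, 0.24], [0.572, 0.228], [0.551, 0.162], [0.511, 0.174]]
[[234, 209], [229, 225], [259, 234], [264, 216]]
chock [244.1 174.1] [20.5 31.5] 86.8
[[0.666, 0.242], [0.669, 0.174], [0.624, 0.171], [0.62, 0.24]]
[[228, 168], [229, 185], [260, 183], [258, 164], [242, 164]]
tray [[285.6000061035156, 161.8000030517578], [317.5, 159.8000030517578], [325.79998779296875, 296.70001220703125], [293.8999938964844, 298.6000061035156]] [[316, 160], [287, 162], [294, 298], [325, 296]]
[[0.67, 0.115, 0.009], [0.674, 0.045, 0.009], [0.374, 0.031, 0.009], [0.371, 0.099, 0.009]]
decktop [[367.20001220703125, 133.0], [439.6000061035156, 130.8000030517578], [444.1000061035156, 279.0], [371.70001220703125, 281.20001220703125]] [[368, 133], [372, 280], [444, 279], [438, 134]]
deckall [[360.79998779296875, 124.69999694824219], [458.0, 123.5999984741211], [460.0, 288.8999938964844], [362.70001220703125, 290.1000061035156
[... 249 characters left out ...]
 205], [451, 202], [443, 134], [434, 133]]
cap ((398.5, 140.5), 6.5193023681640625) ((398.1820373535156, 140.59999084472656), (11.486753463745117, 12.320479393005371), 19.690784454345703)
pin [399.  277.5] (395, 277, 9, 2)
pin [405.7 270.9] (403, 269, 6, 6)
pin [405. 243.] (403, 241, 5, 5)
pin [404.3 230.8] (402, 229, 6, 5)
pin [403.5 202.3] (401, 200, 6, 6)
pin [397.5 196. ] (395, 195, 6, 3)
pin [403. 190.] (401, 188, 5, 5)
pin [402.  162.5] (400, 160, 5, 6)
pin [397. 156.] (395, 155, 5, 3)
[[109, 166, 231], [68, 125, 200], [191, 244, 254], [223, 254, 255], [225, 254, 255], [225, 254, 255], [221, 253, 255], [212, 251, 255], [207, 250, 255], [223, 253, 255], [248, 247, 249], [225, 213, 209]]
```

View pics/c2.png

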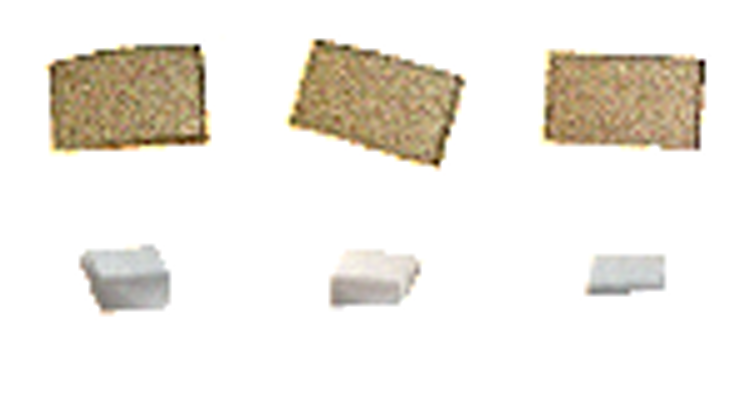

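Chock toes: the side tiles show the vertical heel face towards the camera (-y), and in the top tiles the dark heel strip is on the right for all three. So all the toes point to about +y, which is upslope. Next: pipes, pins and cap in both views.

```bash
python3 - <<'E'
from h import *
sd=cv2.imread("pics/side0.png"); hsv=cv2.cvtColor(sd,cv2.COLOR_BGR2HSV)
P={}
m=(sd.max(2)<190)&(hsv[...,1]<90); roi=np.zeros_like(m); roi[280:298,283:415]=1; m&=roi
for c in cv2.findContours(m.astype('u1'),0,2)[0]:
    if cv2.contourArea(c)>3: print("pin",np.round(cv2.minAreaRect(c)[0],1),cv2.boundingRect(c))
m=(sd.max(2)<80); roi[:]=0; roi[255:278,408:432]=1; m&=roi
for c in cv2.findContours(m.astype('u1'),0,2)[0]:
    if cv2.contourArea(c)>10: print("cap",np.round(cv2.minAreaRect(c)[0],1),cv2.boundingRect(c))
cv2.imwrite("pics/c3.png",cv2.resize(sd[225:340,265:455],None,fx=4.2,fy=4.2,interpolation=cv2.INTER_CUBIC))
def kab(A,B):
    a,b=A.mean(0),B.mean(0);U,S,V=np.linalg.svd((A-a).T@(B-b));R=V.T@np.diag([1,np.linalg.det(V.T@U.T)])@U.T
    return R,b-R@a
s,c=np.sin(np.radians(6)),np.cos(np.radians(6))
px=[(405.7,270.9),(405,243),(404.3,230.8),(403.5,202.3),(403,190),(402,162.5)]
D=[(x,-.027,.008) for x in(-.128,-.068,-.042,.018,.044,.104)]+[(.142,-.012,.041)]
px.append((398.3,140.6))
A=np.array([(x,y*c-z*s) for x,y,z in D]); Z=[.045+y*s+z*c for x,y,z in D]
B=np.array([onz("top",p,z)[:2] for p,z in zip(px,Z)])
R,t=kab(A,B); print("deck origin",t.round(4),"yaw",np.degrees(np.arctan2(R[1,0],R[0,0])).round(2)); print(((A@R.T+t-B)*1e3).round(1).tolist())
for p in((306.1,227.8),(307.6,271)): print("pipe",onz("top",p,.029).round(4))
E
```

```text
pin [290.4 291. ] (288, 288, 6, 6)
pin [332. 289.] (330, 287, 5, 5)
pin [319.5 289. ] (317, 287, 6, 5)
pin [360.5 287. ] (358, 285, 6, 5)
pin [372.5 286. ] (370, 284, 6, 5)
pin [401.7 285. ] (399, 282, 6, 6)
cap [419.3 266.3] (413, 262, 13, 10)
cap [429.6 260.3] (424, 255, 8, 14)
deck origin [ 0.5522 -0.1069] yaw 0.55
[[-1.4, -0.4], [0.1, 0.3], [0.4, -0.2], [-0.1, 0.3], [-0.3, 0.2], [0.5, 0.2], [0.8, -0.4]]
pipe [0.5212 0.0714 0.029 ]
pipe [0.4291 0.0692 0.029 ]
```

View pics/c3.png

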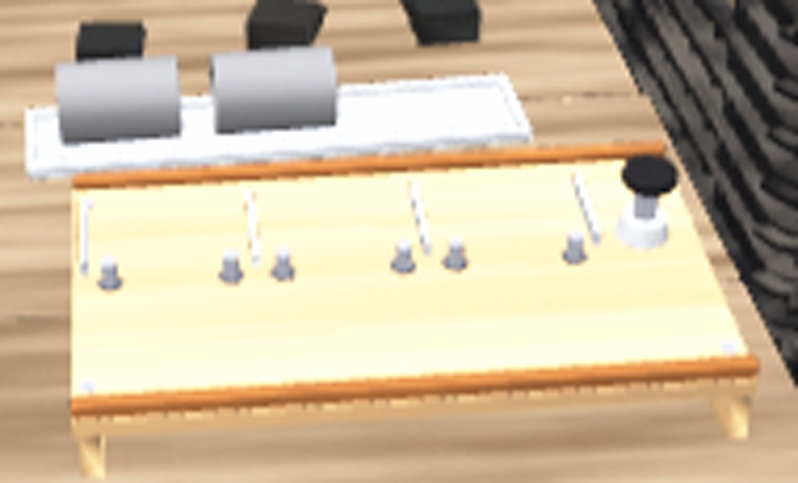

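The side crop shows six pins, the plunger with its cap at side (419,266), and two pipes in the near half of the tray. I'll cross-check with the side view.

```bash
python3 - <<'E'
from h import *
s,c=np.sin(np.radians(6)),np.cos(np.radians(6))
T=[(405.7,270.9),(405,243),(404.3,230.8),(403.5,202.3),(403,190),(402,162.5),(398.3,140.6)]
S=[(290.9,291),(319.7,289.3),(332,289.3),(360.7,287.3),(372.7,286.5),(401.9,285),(419.3,266.7)]
for t,q in zip(T,S):
    X,e=tri(t,q); print(X.round(4),round(e,4))
# side-only deck points
D=[(x,-.027,.007) for x in(-.128,-.068,-.042,.018,.044,.104)]+[(.142,-.012,.039)]
for d,q,t in zip(D,S,T):
    z=.045+d[1]*s+d[2]*c; y=np.radians(.55); a,b=d[0],d[1]*c-d[2]*s
    W=np.array([.5522+a*np.cos(y)-b*np.sin(y),-.1069+a*np.sin(y)+b*np.cos(y)]); print("side-model mm",((onz("side",q,z)[:2]-W)*1e3).round(1))
# pipes in side view: crop px/4.2+offset, centre of silhouette
for t,q in(((306.1,227.8),(265+274/4.2,225+89/4.2)),((307.6,271),(265+119/4.2,225+99/4.2))): print(tri(t,q))
E
```

```text
[ 0.4272 -0.1363  0.045 ] 0.0022
[ 0.4864 -0.1364  0.0455] 0.0034
[ 0.5123 -0.136   0.0435] 0.003
[ 0.5727 -0.1358  0.0446] 0.0024
[ 0.5985 -0.1354  0.0448] 0.0013
[ 0.6591 -0.1351  0.0442] 0.0033
[ 0.6965 -0.1225  0.0793] 0.0028
side-model mm [ 4.1 -6.3]
side-model mm [ 3.5 -6.2]
side-model mm [ 2.8 -8.8]
side-model mm [ 2.5 -7.7]
side-model mm [ 1.6 -7.3]
side-model mm [ 2.6 -8.1]
side-model mm [ 2.2 -5.3]
(array([0.52338557, 0.07142861, 0.02858454]), np.float64(0.004252108167314182))
(array([0.4309366 , 0.06931247, 0.02834476]), np.float64(0.003634893084254914))
```

Deck origin is about (0.552, -0.107), yaw 0.5°. Residuals are under 1.5 mm, and the side view agrees to a few mm. Pipes go in lanes 0 and 1. Turning the tool first, then moving over the near pipe.

>>> {"fn": "play_rows", "kwargs": {
  "series": [
    {"translation": [0, 0, 0], "spin": 0.9},
    {"translation": [0, 0, 0], "spin": 0.9},
    {"translation": [0, 0, 0], "spin": 0.9},
    {"translation": [0, 0, 0], "spin": 0.85}
  ],
  "jaw": 1
}}

```text
time: 0.5
tool_pos: [0.2388, -0.6309, 0.2305]
tcp_rot: [-3.139, -0.077, 0.001]
wrist_force: [-0.1, 0.4, -0.0]
width: 1.0
```

>>> {"fn": "play_rows", "kwargs": {
  "series": [
    {"translation": [0.035, -0.03, 0], "spin": 0},
    {"translation": [0.035, -0.03, 0], "spin": 0},
    {"translation": [0.035, -0.03, 0], "spin": 0},
    {"translation": [0.035, -0.046, 0], "spin": 0},
    {"translation": [0.035, -0.046, 0], "spin": 0}
  ]
}}

```text
time: 1.0
tool_pos: [0.3961, -0.4516, 0.2306]
tcp_rot: [-3.14, -0.081, 0.001]
wrist_force: [0.4, -0.5, -0.0]
width: 0.998
```

>>> {"fn": "play_rows", "kwargs": {
  "series": [
    {"translation": [0.03, -0.046, 0], "spin": 0},
    {"translation": [0.02, -0.046, 0], "spin": 0},
    {"translation": [0, -0.046, 0], "spin": 0},
    {"translation": [0, -0.046, 0], "spin": 0},
    {"translation": [0, -0.046, 0], "spin": 0}
  ]
}}

```text
time: 1.5
tool_pos: [0.4304, -0.2234, 0.2307]
tcp_rot: [-3.14, -0.082, 0.001]
wrist_force: [1.5, 1.2, 0.4]
width: 0.999
```

>>> {"fn": "play_rows", "kwargs": {
  "series": [
    {"translation": [0, -0.046, 0], "spin": 0},
    {"translation": [0, -0.046, 0], "spin": 0},
    {"translation": [0, -0.046, 0.03], "spin": 0},
    {"translation": [0, -0.046, 0.03], "spin": 0},
    {"translation": [0, 0, 0], "spin": 0}
  ]
}}

```text
time: 2.0
tool_pos: [0.4174, -0.0452, 0.1721]
tcp_rot: [-3.137, -0.09, 0.013]
wrist_force: [-1.0, -0.2, -0.2]
width: 1.001
```

>>> {"fn": "play_rows", "kwargs": {
  "series": [
    {"translation": [0.009, -0.045, 0], "spin": 0},
    {"translation": [0.009, -0.045, 0], "spin": 0},
    {"translation": [0, -0.023, 0.02], "spin": 0},
    {"translation": [0, 0, 0.04], "spin": 0},
    {"translation": [0, 0, 0.03], "spin": 0}
  ]
}}

```text
time: 2.5
tool_pos: [0.4339, 0.0642, 0.0856]
tcp_rot: [3.14, 0.085, 0.001]
wrist_force: [0.0, 0.2, -0.5]
width: 1.001
```

```bash
cat >> h.py <<'E'
from scipy.spatial.transform import Rotation as Ro
def phi(s):
    x=Ro.from_rotvec(s["tcp_rot"]).as_matrix()[:,0]; return np.degrees(np.arctan2(x[1],x[0]))
def need(xyz,ph,pre=None):
    s=bot.read_state(); R=Ro.from_rotvec(s["tcp_rot"]).as_matrix(); d=np.array(xyz)-s["tool_pos"]
    print("t",round(s["time"],2),"pos",np.round(s["tool_pos"],4),"phi",round(phi(s),2),"w",round(float(s["width"]),3),"F",np.round(s["wrist_force"],1))
    c,n=np.cos(np.radians(ph)),np.sin(np.radians(ph))
    print("now-frame",(R.T@d).round(4),"at phi target",np.round([d[0]*c+d[1]*n,d[0]*n-d[1]*c,-d[2]],4),"spin",round((phi(s)-ph)/5,2))
E
python3 -c "
from h import *
need((.430,.0693,.009),2.9)
im=bot.read_camera('top');cv2.imwrite('pics/t1.png',im)"
```

```text
t 2.5 pos [0.4339 0.0642 0.0856] phi 3.09 w 1.001 F [ 0.   0.2 -0.5]
now-frame [-0.0036 -0.0053  0.0766] at phi target [-0.0036 -0.0052  0.0766] spin 0.04
```

>>> {"fn": "play_rows", "kwargs": {
  "series": [
    {"translation": [-0.004, -0.005, 0.03], "spin": 0},
    {"translation": [0, 0, 0.03], "spin": 0},
    {"translation": [0, 0, 0.016], "spin": 0},
    {"translation": [0, 0, 0], "spin": 0}
  ]
}}

```text
time: 2.95
tool_pos: [0.4276, 0.0678, 0.009]
tcp_rot: [3.14, 0.081, -0.008]
wrist_force: [-0.2, 0.5, -0.4]
width: 1.0
```

>>> {"fn": "play_rows", "kwargs": {
  "series": [
    {"translation": [0, 0, 0], "spin": 0},
    {"translation": [0, 0, 0], "spin": 0},
    {"translation": [0, 0, 0], "spin": 0},
    {"translation": [0, 0, 0], "spin": 0},
    {"translation": [0, 0, 0], "spin": 0}
  ],
  "jaw": -1,
  "force": 25
}}

```text
time: 3.45
tool_pos: [0.4313, 0.0686, 0.0124]
tcp_rot: [3.14, 0.082, 0.005]
wrist_force: [-1.1, -1.7, 6.1]
width: 0.577
```

>>> {"fn": "play_rows", "kwargs": {
  "series": [
    {"translation": [0, 0, 0], "spin": 0},
    {"translation": [0, 0, -0.03], "spin": 0},
    {"translation": [0, 0, -0.04], "spin": 0},
    {"translation": [0, 0, -0.04], "spin": 0},
    {"translation": [0, 0, 0], "spin": 0}
  ]
}}

```text
time: 3.95
tool_pos: [0.4347, 0.0692, 0.1272]
tcp_rot: [-3.139, -0.082, -0.02]
wrist_force: [1.0, 0.4, -1.1]
width: 0.577
```

```bash
python3 -c "
from h import *
need((.4544,-.105,.15),.5)
for n in('top','side'): cv2.imwrite('pics/%s1.png'%n,bot.read_camera(n))
a=cv2.imread('pics/top1.png')[120:300,220:460]; b=cv2.imread('pics/side1.png')[160:340,230:470]
cv2.imwrite('pics/c4.png',cv2.resize(np.hstack([a,b]),None,fx=1.66,fy=1.66))"
```

```text
t 3.95 pos [0.4347 0.0692 0.1272] phi 2.98 w 0.577 F [ 1.   0.4 -1.1]
now-frame [ 0.0109  0.175  -0.0228] at phi target [ 0.0182  0.1744 -0.0228] spin 0.5
```

View pics/c4.png

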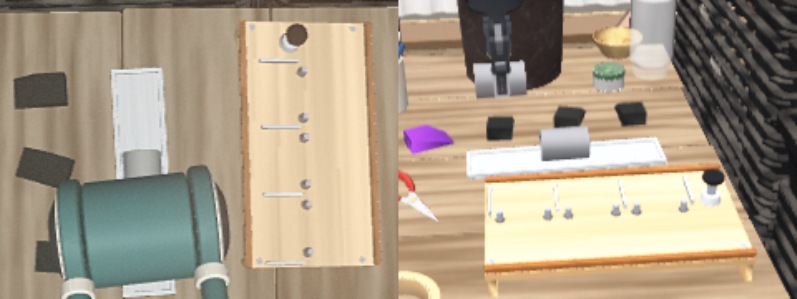

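Both images show the pipe held level (side px about (291,208)), with the other pipe and all three chocks undisturbed. Next I carry it to lane 0.

>>> {"fn": "play_rows", "kwargs": {
  "series": [
    {"translation": [0.011, 0.03, 0], "spin": 0.5},
    {"translation": [0.011, 0.045, 0], "spin": 0},
    {"translation": [0, 0.045, 0], "spin": 0},
    {"translation": [0, 0.04, 0], "spin": 0},
    {"translation": [0, 0.018, 0.02], "spin": 0}
  ]
}}

```text
time: 4.55
tool_pos: [0.4553, -0.1118, 0.1009]
tcp_rot: [3.14, 0.01, 0.004]
wrist_force: [0.3, 0.4, -1.1]
width: 0.579
```

>>> {"fn": "play_rows", "kwargs": {
  "series": [
    {"translation": [0, 0, 0.015], "spin": 0},
    {"translation": [0, 0, 0], "spin": 0}
  ]
}}

```text
time: 4.75
tool_pos: [0.4501, -0.1082, 0.0813]
tcp_rot: [-3.139, -0.01, 0.014]
wrist_force: [-0.7, 0.0, -1.8]
width: 0.572
```

```bash
python3 -c "
from h import *
o,d=ray('side',(291.4,207.6)); print('held pipe at t=3.95',o+d*(.0692-o[1])/d[1])
need((.4565,-.108,.0545),.5)"
```

```text
held pipe at t=3.95 [0.43431467 0.0692     0.14096806]
t 4.75 pos [ 0.4501 -0.1082  0.0813] phi 0.37 w 0.572 F [-0.7  0.  -1.8]
now-frame [ 0.0066 -0.0001  0.0267] at phi target [ 0.0064 -0.0002  0.0268] spin -0.03
```

>>> {"fn": "play_rows", "kwargs": {
  "series": [
    {"translation": [0, 0, 0.012], "spin": 0},
    {"translation": [0, 0, 0.005], "spin": 0},
    {"translation": [0, 0, 0], "spin": 0},
    {"translation": [0, 0, 0], "spin": 0}
  ]
}}

```text
time: 5.15
tool_pos: [0.4546, -0.1082, 0.0688]
tcp_rot: [3.142, 0.015, 0.0]
wrist_force: [-0.2, -0.0, -1.0]
width: 0.573
```

```bash
python3 -c "
from h import *
need((.4565,-.108,.0545),.5)"
```

```text
t 5.15 pos [ 0.4546 -0.1082  0.0688] phi 0.53 w 0.573 F [-0.2 -0.  -1. ]
now-frame [ 0.0019 -0.0002  0.0143] at phi target [ 0.0019 -0.0002  0.0143] spin 0.01
```

>>> {"fn": "play_rows", "kwargs": {
  "series": [
    {"translation": [0.002, 0, 0.006], "spin": 0},
    {"translation": [0, 0, 0.005], "spin": 0},
    {"translation": [0, 0, 0.003], "spin": 0},
    {"translation": [0, 0, 0], "spin": 0},
    {"translation": [0, 0, 0], "spin": 0}
  ]
}}

```text
time: 5.65
tool_pos: [0.4562, -0.1086, 0.0545]
tcp_rot: [-3.141, -0.013, 0.001]
wrist_force: [-0.6, 0.3, -1.0]
width: 0.576
```

>>> {"fn": "play_rows", "kwargs": {
  "series": [
    {"translation": [0, 0, 0.001], "spin": 0},
    {"translation": [0, 0, 0], "spin": 0},
    {"translation": [0, 0, 0], "spin": 0}
  ]
}}

```text
time: 5.95
tool_pos: [0.4565, -0.1087, 0.0538]
tcp_rot: [3.141, 0.013, 0.0]
wrist_force: [-0.5, 0.0, -1.3]
width: 0.574
```

>>> {"fn": "play_rows", "kwargs": {
  "series": [
    {"translation": [0, 0, 0.001], "spin": 0},
    {"translation": [0, 0, 0], "spin": 0},
    {"translation": [0, 0, 0], "spin": 0}
  ]
}}

```text
time: 6.25
tool_pos: [0.4565, -0.1087, 0.0536]
tcp_rot: [3.142, 0.013, -0.0]
wrist_force: [-2.4, 1.4, 5.5]
width: 0.571
```

```bash
python3 -c "
from h import *
need((.4565,-.108,.0545),.5)
cv2.imwrite('pics/s2.png',cv2.resize(bot.read_camera('side')[210:340,260:430],None,fx=4,fy=4))"
```

```text
t 6.25 pos [ 0.4565 -0.1087  0.0536] phi 0.48 w 0.571 F [-2.4  1.4  5.5]
now-frame [ 0.     -0.0007 -0.0009] at phi target [ 0.     -0.0007 -0.0009] spin -0.0
```

View pics/s2.png

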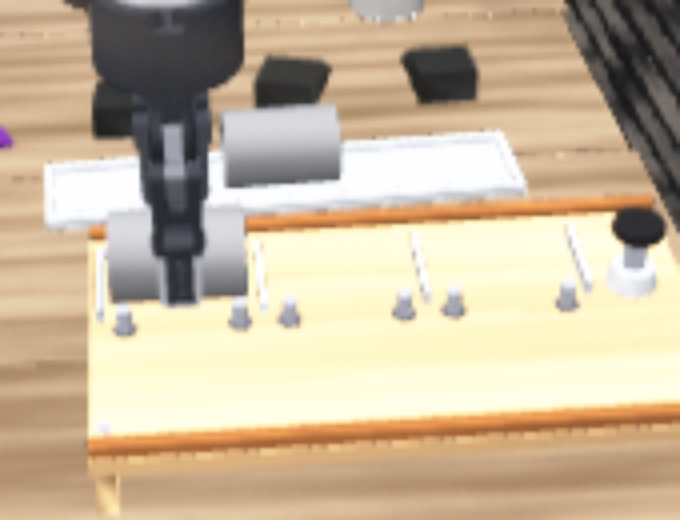

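The side crop shows the pipe between the lane-0 ribs, just above its pins. A contact force of 5.5 N came at the predicted height. Releasing gently.

>>> {"fn": "play_rows", "kwargs": {
  "series": [
    {"translation": [0, 0, 0], "spin": 0},
    {"translation": [0, 0, 0], "spin": 0},
    {"translation": [0, 0, 0], "spin": 0},
    {"translation": [0, 0, 0], "spin": 0},
    {"translation": [0, 0, 0], "spin": 0}
  ],
  "jaw": 0.45
}}

```text
time: 6.8
tool_pos: [0.4564, -0.1086, 0.0526]
tcp_rot: [-3.142, -0.013, 0.0]
wrist_force: [0.2, -0.0, 0.0]
width: 0.726
```

>>> {"fn": "play_rows", "kwargs": {
  "series": [
    {"translation": [0, 0, -0.01], "spin": 0},
    {"translation": [0, 0, -0.02], "spin": 0},
    {"translation": [0, 0, -0.04], "spin": 0},
    {"translation": [0, 0, -0.04], "spin": 0},
    {"translation": [0, 0, 0], "spin": 0}
  ]
}}

```text
time: 7.3
tool_pos: [0.4611, -0.11, 0.1699]
tcp_rot: [3.138, 0.013, 0.019]
wrist_force: [0.1, 0.4, 0.2]
width: 0.725
```

```bash
python3 -c "
from h import *
need((.5228,.0712,.12),2.9)
im=bot.read_camera('side');im2=bot.read_camera('top');cv2.imwrite('pics/top2.png',im2)
cv2.imwrite('pics/s3.png',cv2.resize(im[210:340,260:430],None,fx=4,fy=4))"
```

```text
t 7.3 pos [ 0.4611 -0.11    0.1699] phi 0.49 w 0.725 F [0.1 0.4 0.2]
now-frame [ 0.0626 -0.1808  0.05  ] at phi target [ 0.0708 -0.1778  0.0499] spin -0.48
```

View pics/s3.png

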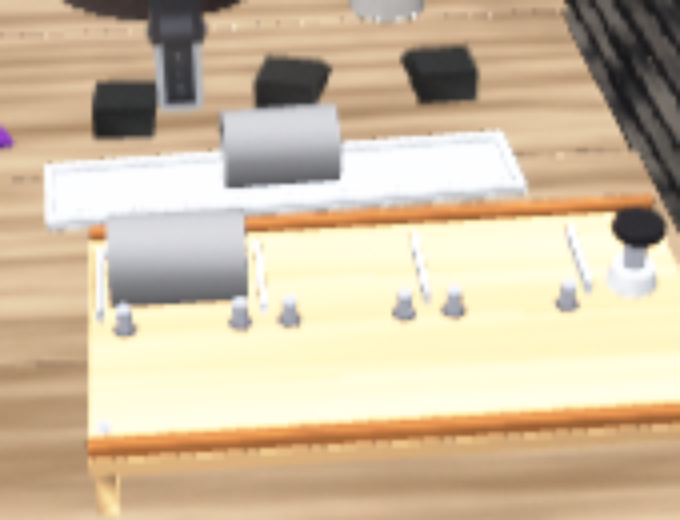

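The pipe sits on the lane-0 pins. Now the second pipe.

>>> {"fn": "play_rows", "kwargs": {
  "series": [
    {"translation": [0, 0, 0], "spin": -0.48},
    {"translation": [0.02, -0.044, 0], "spin": 0},
    {"translation": [0.02, -0.044, 0], "spin": 0},
    {"translation": [0.02, -0.044, 0], "spin": 0},
    {"translation": [0.016, -0.044, 0.03], "spin": 0}
  ],
  "jaw": 0.7
}}

```text
time: 7.9
tool_pos: [0.5252, 0.0686, 0.1379]
tcp_rot: [-3.14, -0.079, -0.01]
wrist_force: [1.5, -0.1, 1.5]
width: 0.854
```

>>> {"fn": "play_rows", "kwargs": {
  "series": [
    {"translation": [0, 0, 0.03], "spin": 0},
    {"translation": [0, 0, 0], "spin": 0},
    {"translation": [0, 0, 0], "spin": 0}
  ]
}}

```text
time: 8.2
tool_pos: [0.5201, 0.0662, 0.104]
tcp_rot: [3.14, 0.079, -0.007]
wrist_force: [0.1, 0.8, -0.5]
width: 0.853
```

```bash
python3 -c "
from h import *
need((.5234,.0714,.0125),2.9)"
```

```text
t 8.2 pos [0.5201 0.0662 0.104 ] phi 2.89 w 0.853 F [ 0.1  0.8 -0.5]
now-frame [ 0.004  -0.0051  0.0915] at phi target [ 0.0036 -0.0051  0.0915] spin -0.0
```

>>> {"fn": "play_rows", "kwargs": {
  "series": [
    {"translation": [0.003, -0.005, 0.03], "spin": 0},
    {"translation": [0, 0, 0.03], "spin": 0},
    {"translation": [0, 0, 0.02], "spin": 0},
    {"translation": [0, 0, 0.01], "spin": 0},
    {"translation": [0, 0, 0], "spin": 0}
  ]
}}

```text
time: 8.7
tool_pos: [0.5243, 0.0707, 0.0154]
tcp_rot: [3.141, 0.077, -0.002]
wrist_force: [0.4, -1.0, 0.1]
width: 0.852
```

>>> {"fn": "play_rows", "kwargs": {
  "series": [
    {"translation": [0, 0, 0], "spin": 0},
    {"translation": [0, 0, 0], "spin": 0},
    {"translation": [0, 0, 0], "spin": 0}
  ]
}}

```text
time: 9.0
tool_pos: [0.5261, 0.0716, 0.0172]
tcp_rot: [-3.14, -0.079, -0.004]
wrist_force: [0.2, 0.9, -0.5]
width: 0.852
```

>>> {"fn": "play_rows", "kwargs": {
  "series": [
    {"translation": [0, 0, 0], "spin": 0},
    {"translation": [0, 0, 0], "spin": 0},
    {"translation": [0, 0, 0], "spin": 0},
    {"translation": [0, 0, 0], "spin": 0},
    {"translation": [0, 0, 0], "spin": 0}
  ],
  "jaw": -1
}}

```text
time: 9.5
tool_pos: [0.5253, 0.0717, 0.0165]
tcp_rot: [-3.141, -0.079, -0.001]
wrist_force: [-1.6, 0.4, 5.9]
width: 0.572
```

>>> {"fn": "play_rows", "kwargs": {
  "series": [
    {"translation": [0, 0, -0.02], "spin": 0},
    {"translation": [0, 0, -0.04], "spin": 0},
    {"translation": [0, 0, -0.04], "spin": 0},
    {"translation": [0, 0, -0.02], "spin": 0},
    {"translation": [0, 0, 0], "spin": 0.47}
  ]
}}

```text
time: 10.0
tool_pos: [0.5277, 0.0719, 0.1398]
tcp_rot: [-3.141, -0.014, -0.012]
wrist_force: [1.3, -0.7, -2.0]
width: 0.572
```

>>> {"fn": "play_rows", "kwargs": {
  "series": [
    {"translation": [0, 0, 0], "spin": 0},
    {"translation": [0, 0, 0], "spin": 0},
    {"translation": [0, 0, 0], "spin": 0}
  ]
}}

```text
time: 10.3
tool_pos: [0.5238, 0.0715, 0.1344]
tcp_rot: [3.141, 0.016, -0.004]
wrist_force: [-0.3, 0.5, -2.0]
width: 0.575
```

```bash
python3 -c "
from h import *
need((.5425,-.108,.0545),.5)
cv2.imwrite('pics/side3.png',bot.read_camera('side'))"
```

```text
t 10.3 pos [0.5238 0.0715 0.1344] phi 0.57 w 0.575 F [-0.3  0.5 -2. ]
now-frame [0.0171 0.1797 0.0799] at phi target [0.0172 0.1797 0.0799] spin 0.01
```

>>> {"fn": "play_rows", "kwargs": {
  "series": [
    {"translation": [0.01, 0.04, 0], "spin": 0},
    {"translation": [0.01, 0.045, 0], "spin": 0},
    {"translation": [0, 0.045, 0], "spin": 0},
    {"translation": [0, 0.04, 0.01], "spin": 0},
    {"translation": [0, 0.01, 0.03], "spin": 0}
  ]
}}

```text
time: 10.85
tool_pos: [0.5496, -0.1128, 0.0982]
tcp_rot: [3.138, 0.01, 0.011]
wrist_force: [-0.5, 0.7, -0.6]
width: 0.575
```

>>> {"fn": "play_rows", "kwargs": {
  "series": [
    {"translation": [0, 0, 0.02], "spin": 0},
    {"translation": [0, 0, 0], "spin": 0},
    {"translation": [0, 0, 0], "spin": 0},
    {"translation": [0, 0, 0], "spin": 0}
  ]
}}

```text
time: 11.25
tool_pos: [0.5475, -0.108, 0.0768]
tcp_rot: [3.141, 0.016, 0.003]
wrist_force: [0.4, 0.6, -0.7]
width: 0.574
```

```bash
python3 -c "
from h import *
need((.544,-.1078,.0595),.5)"
```

```text
t 11.25 pos [ 0.5475 -0.108   0.0768] phi 0.58 w 0.574 F [ 0.4  0.6 -0.7]
now-frame [-0.0035 -0.0003  0.0173] at phi target [-0.0035 -0.0003  0.0173] spin 0.02
```

>>> {"fn": "play_rows", "kwargs": {
  "series": [
    {"translation": [-0.003, 0, 0.008], "spin": 0},
    {"translation": [0, 0, 0.006], "spin": 0},
    {"translation": [0, 0, 0.003], "spin": 0},
    {"translation": [0, 0, 0], "spin": 0},
    {"translation": [0, 0, 0], "spin": 0}
  ]
}}

```text
time: 11.75
tool_pos: [0.5434, -0.1081, 0.0586]
tcp_rot: [-3.142, -0.015, 0.0]
wrist_force: [-0.4, 0.3, -2.4]
width: 0.574
```

>>> {"fn": "play_rows", "kwargs": {
  "series": [
    {"translation": [0, 0, 0.001], "spin": 0},
    {"translation": [0, 0, 0], "spin": 0},
    {"translation": [0, 0, 0], "spin": 0}
  ]
}}

```text
time: 12.05
tool_pos: [0.5435, -0.1083, 0.0578]
tcp_rot: [3.142, 0.015, 0.0]
wrist_force: [1.3, 0.4, -1.7]
width: 0.578
```

>>> {"fn": "play_rows", "kwargs": {
  "series": [
    {"translation": [0, 0, 0.001], "spin": 0},
    {"translation": [0, 0, 0], "spin": 0},
    {"translation": [0, 0, 0], "spin": 0}
  ]
}}

```text
time: 12.35
tool_pos: [0.5436, -0.1083, 0.0577]
tcp_rot: [3.142, 0.014, 0.0]
wrist_force: [-3.0, 1.0, 4.7]
width: 0.576
```

Contact is again at the predicted height (0.0577). Releasing, retreating, and looking in both views with the arm out of the way over the tray.

>>> {"fn": "play_rows", "kwargs": {
  "series": [
    {"translation": [0, 0, 0], "spin": 0},
    {"translation": [0, 0, 0], "spin": 0},
    {"translation": [0, 0, 0], "spin": 0},
    {"translation": [0, 0, 0], "spin": 0},
    {"translation": [0, 0, 0], "spin": 0}
  ],
  "jaw": 0.45
}}

```text
time: 12.85
tool_pos: [0.5434, -0.1083, 0.0565]
tcp_rot: [-3.142, -0.014, 0.0]
wrist_force: [0.3, 0.4, -0.1]
width: 0.722
```

>>> {"fn": "play_rows", "kwargs": {
  "series": [
    {"translation": [0, 0, -0.01], "spin": 0},
    {"translation": [0, 0, -0.02], "spin": 0},
    {"translation": [0, 0, -0.04], "spin": 0},
    {"translation": [0, 0, -0.04], "spin": 0},
    {"translation": [0, 0, -0.02], "spin": 0}
  ]
}}

```text
time: 13.35
tool_pos: [0.5456, -0.1088, 0.1918]
tcp_rot: [3.14, 0.015, 0.01]
wrist_force: [0.6, -0.6, 0.5]
width: 0.727
```

>>> {"fn": "play_rows", "kwargs": {
  "series": [
    {"translation": [-0.04, -0.03, 0], "spin": -1},
    {"translation": [-0.04, -0.03, 0], "spin": -1},
    {"translation": [0, 0, 0], "spin": -1},
    {"translation": [0, 0, 0], "spin": -1},
    {"translation": [0, 0, 0], "spin": -1}
  ]
}}

```text
time: 13.85
tool_pos: [0.4602, -0.0523, 0.1877]
tcp_rot: [3.062, 0.7, 0.002]
wrist_force: [-1.2, 0.7, -0.0]
width: 0.728
```

>>> {"fn": "play_rows", "kwargs": {
  "series": [
    {"translation": [0, 0, 0], "spin": -1},
    {"translation": [0, 0, 0], "spin": -1},
    {"translation": [0, 0, 0], "spin": -1},
    {"translation": [0, 0, 0], "spin": -1},
    {"translation": [0, 0, 0], "spin": -1}
  ]
}}

```text
time: 14.35
tool_pos: [0.4606, -0.0526, 0.1875]
tcp_rot: [2.838, 1.346, 0.001]
wrist_force: [0.5, 0.1, 0.3]
width: 0.726
```

>>> {"fn": "play_rows", "kwargs": {
  "series": [
    {"translation": [0, 0, 0], "spin": -1},
    {"translation": [0, 0, 0], "spin": -1},
    {"translation": [0, 0, 0], "spin": -1},
    {"translation": [0, 0, 0], "spin": -1},
    {"translation": [0, 0, 0], "spin": -1}
  ]
}}

```text
time: 14.85
tool_pos: [0.4606, -0.0526, 0.1875]
tcp_rot: [2.48, 1.928, 0.001]
wrist_force: [0.1, 0.6, 0.0]
width: 0.726
```

>>> {"fn": "play_rows", "kwargs": {
  "series": [
    {"translation": [0, 0, 0], "spin": -1},
    {"translation": [0, 0, 0], "spin": -1},
    {"translation": [0, 0, 0], "spin": 0},
    {"translation": [0, 0, 0], "spin": 0}
  ]
}}

```text
time: 15.25
tool_pos: [0.4606, -0.0526, 0.1872]
tcp_rot: [2.308, 2.13, 0.001]
wrist_force: [-0.1, -0.7, -0.4]
width: 0.728
```

```bash
cat >> h.py <<'E'
def chocks(im):
    m=((im.max(2)<105)).astype('u1'); m[:140]=0;m[310:]=0;m[:,:205]=0;m[:,290:]=0
    for c in cv2.findContours(m,0,2)[0]:
        if cv2.contourArea(c)>150:
            r=cv2.minAreaRect(c); b=cv2.boxPoints(r); print("blob",cv2.contourArea(c),np.round(r[0],1),np.round(r[1],1),[np.round(onz("top",p,.002)[:2],3).tolist() for p in b])
E
python3 -c "
from h import *
need((.424,.164,.12),86.3)
t=bot.read_camera('top');s=bot.read_camera('side');cv2.imwrite('pics/top4.png',t);cv2.imwrite('pics/side4.png',s)
chocks(t)
cv2.imwrite('pics/c5.png',cv2.resize(np.hstack([t[120:300,215:455],s[190:370,240:480]]),None,fx=1.66,fy=1.66))"
```

```text
t 15.25 pos [ 0.4606 -0.0526  0.1872] phi 85.41 w 0.728 F [-0.1 -0.7 -0.4]
now-frame [ 0.213  -0.0538  0.0672] at phi target [ 0.2138 -0.0505  0.0672] spin -0.18
blob 534.5 [257.1 274.6] [31.8 18.4] [[0.406, 0.214], [0.445, 0.212], [0.442, 0.143], [0.402, 0.145]]
blob 554.0 [246.8 220.8] [31.7 19.2] [[0.531, 0.24], [0.571, 0.228], [0.552, 0.162], [0.511, 0.173]]
blob 570.0 [244. 174.] [20.3 31.4] [[0.665, 0.243], [0.67, 0.174], [0.625, 0.171], [0.62, 0.24]]
```

View pics/c5.png

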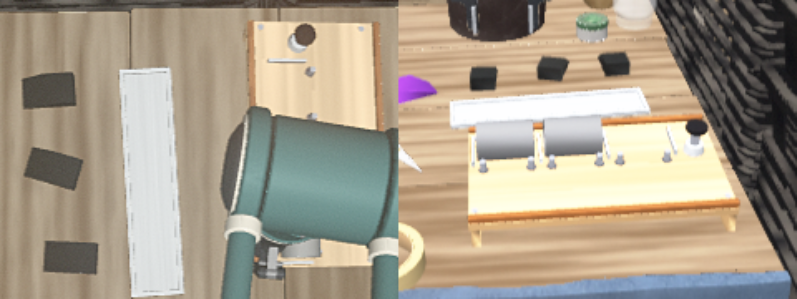

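Both pipes sit on their pins at side crop (505,140) and (573,137), and the chocks have not moved. Going to the near chock.

>>> {"fn": "play_rows", "kwargs": {
  "series": [
    {"translation": [0.04, -0.02, 0], "spin": -0.18},
    {"translation": [0.045, -0.02, 0], "spin": 0},
    {"translation": [0.045, -0.01, 0], "spin": 0},
    {"translation": [0.045, 0, 0], "spin": 0},
    {"translation": [0.038, 0, 0.02], "spin": 0}
  ],
  "jaw": 1
}}

```text
time: 15.85
tool_pos: [0.4266, 0.1663, 0.1698]
tcp_rot: [2.288, 2.148, 0.011]
wrist_force: [0.5, -0.3, 0.7]
width: 0.998
```

>>> {"fn": "play_rows", "kwargs": {
  "series": [
    {"translation": [0, 0, 0.04], "spin": 0},
    {"translation": [0, 0, 0.04], "spin": 0},
    {"translation": [0, 0, 0], "spin": 0},
    {"translation": [0, 0, 0], "spin": 0}
  ]
}}

```text
time: 16.25
tool_pos: [0.4239, 0.1632, 0.0865]
tcp_rot: [-2.289, -2.15, 0.003]
wrist_force: [0.4, -0.4, 0.7]
width: 1.003
```

```bash
python3 -c "
from h import *
need((.423,.1635,.008),86.3)
t=bot.read_camera('side'); s=bot.read_camera('top')
m=(t.max(2)<60)
cv2.imwrite('pics/side5.png',t)"
```

```text
t 16.25 pos [0.4239 0.1632 0.0865] phi 86.4 w 1.003 F [ 0.4 -0.4  0.7]
now-frame [ 0.0004 -0.0007  0.0786] at phi target [ 0.0003 -0.0009  0.0785] spin 0.02
```

>>> {"fn": "play_rows", "kwargs": {
  "series": [
    {"translation": [0, 0, 0.035], "spin": 0},
    {"translation": [0, 0, 0.03], "spin": 0},
    {"translation": [0, 0, 0.013], "spin": 0},
    {"translation": [0, 0, 0], "spin": 0},
    {"translation": [0, 0, 0], "spin": 0}
  ]
}}

```text
time: 16.85
tool_pos: [0.426, 0.1637, 0.0102]
tcp_rot: [2.289, 2.15, 0.003]
wrist_force: [-0.0, 1.1, 0.2]
width: 0.999
```

>>> {"fn": "play_rows", "kwargs": {
  "series": [
    {"translation": [0, 0, 0], "spin": 0},
    {"translation": [0, 0, 0], "spin": 0},
    {"translation": [0, 0, 0], "spin": 0},
    {"translation": [0, 0, 0], "spin": 0},
    {"translation": [0, 0, 0], "spin": 0}
  ],
  "jaw": -1,
  "force": 25
}}

```text
time: 17.35
tool_pos: [0.4252, 0.1636, 0.0096]
tcp_rot: [2.289, 2.151, 0.002]
wrist_force: [-1.5, 0.8, 7.1]
width: 0.464
```

>>> {"fn": "play_rows", "kwargs": {
  "series": [
    {"translation": [0, 0, 0], "spin": 0},
    {"translation": [0, 0, 0], "spin": 0}
  ]
}}

```text
time: 17.55
tool_pos: [0.4252, 0.1636, 0.0096]
tcp_rot: [2.289, 2.151, 0.002]
wrist_force: [-2.2, -1.9, 6.2]
width: 0.458
```

>>> {"fn": "play_rows", "kwargs": {
  "series": [
    {"translation": [0, 0, -0.03], "spin": 0},
    {"translation": [0, 0, -0.04], "spin": 0},
    {"translation": [0, 0, -0.04], "spin": 0},
    {"translation": [0, 0, 0], "spin": 0},
    {"translation": [0, 0, 0], "spin": 0}
  ]
}}

```text
time: 18.05
tool_pos: [0.4253, 0.1637, 0.1197]
tcp_rot: [2.289, 2.15, 0.004]
wrist_force: [-0.3, 0.3, -2.4]
width: 0.459
```

```bash
python3 -c "
from h import *
need((.4565,-.185,.12),90.5)
cv2.imwrite('pics/side6.png',bot.read_camera('side'));t=bot.read_camera('top');cv2.imwrite('pics/top6.png',t);chocks(t)"
```

```text
t 18.05 pos [0.4253 0.1637 0.1197] phi 86.43 w 0.459 F [-0.3  0.3 -2.4]
now-frame [-0.346   0.0529 -0.0005] at phi target [-3.489e-01  2.820e-02 -3.000e-04] spin -0.81
blob 229.5 [276.7 248.3] [46.5  7. ] [[0.526, 0.159], [0.531, 0.145], [0.435, 0.113], [0.43, 0.128]]
blob 727.0 [246.7 237. ] [70.8 53.4] [[0.492, 0.296], [0.595, 0.242], [0.52, 0.106], [0.418, 0.161]]
blob 576.0 [244.1 174.1] [20.5 31.4] [[0.666, 0.243], [0.67, 0.174], [0.624, 0.171], [0.62, 0.24]]
```

Chock held: width is 39 mm and the jaw centring gives robot x = top-camera x + 2 mm, which matches the pipes. Carrying it, raised, over to the low side of lane 0.

>>> {"fn": "play_rows", "kwargs": {
  "series": [
    {"translation": [0, 0, -0.03], "spin": -0.82},
    {"translation": [-0.04, 0.01, -0.02], "spin": 0},
    {"translation": [-0.05, 0.01, 0], "spin": 0},
    {"translation": [-0.05, 0.009, 0], "spin": 0},
    {"translation": [-0.05, 0, 0], "spin": 0}
  ]
}}

```text
time: 18.65
tool_pos: [0.4544, -0.0261, 0.167]
tcp_rot: [-2.209, -2.232, 0.002]
wrist_force: [1.6, -0.3, -1.1]
width: 0.461
```

>>> {"fn": "play_rows", "kwargs": {
  "series": [
    {"translation": [-0.05, 0, 0], "spin": 0},
    {"translation": [-0.05, 0, 0], "spin": 0},
    {"translation": [-0.04, 0, 0], "spin": 0},
    {"translation": [-0.023, 0, 0.02], "spin": 0},
    {"translation": [0, 0, 0.04], "spin": 0}
  ]
}}

```text
time: 19.15
tool_pos: [0.4584, -0.1918, 0.1095]
tcp_rot: [2.211, 2.223, 0.002]
wrist_force: [0.8, -0.6, -1.1]
width: 0.458
```

>>> {"fn": "play_rows", "kwargs": {
  "series": [
    {"translation": [0, 0, 0.03], "spin": 0},
    {"translation": [0, 0, 0], "spin": 0},
    {"translation": [0, 0, 0], "spin": 0},
    {"translation": [0, 0, 0], "spin": 0}
  ]
}}

```text
time: 19.55
tool_pos: [0.4573, -0.1878, 0.0797]
tcp_rot: [2.21, 2.231, 0.001]
wrist_force: [-0.6, -1.4, -0.7]
width: 0.461
```

```bash
python3 -c "
from h import *
need((.457,-.1894,.056),90.5)
cv2.imwrite('pics/s7.png',cv2.resize(bot.read_camera('side')[230:340,255:425],None,fx=4,fy=4))"
```

```text
t 19.55 pos [ 0.4573 -0.1878  0.0797] phi 90.55 w 0.461 F [-0.6 -1.4 -0.7]
now-frame [-0.0016 -0.0004  0.0237] at phi target [-0.0016 -0.0004  0.0237] spin 0.01
```

>>> {"fn": "play_rows", "kwargs": {
  "series": [
    {"translation": [-0.002, 0, 0.014], "spin": 0},
    {"translation": [0, 0, 0.01], "spin": 0},
    {"translation": [0, 0, 0], "spin": 0},
    {"translation": [0, 0, 0], "spin": 0}
  ]
}}

```text
time: 20.0
tool_pos: [0.4558, -0.1893, 0.0541]
tcp_rot: [-2.21, -2.231, 0.001]
wrist_force: [-0.3, 0.5, -0.5]
width: 0.46
```

>>> {"fn": "play_rows", "kwargs": {
  "series": [
    {"translation": [0, 0, 0.003], "spin": 0},
    {"translation": [0, 0, 0], "spin": 0},
    {"translation": [0, 0, 0], "spin": 0}
  ]
}}

```text
time: 20.3
tool_pos: [0.4565, -0.1896, 0.0518]
tcp_rot: [2.211, 2.232, 0.0]
wrist_force: [-0.2, 0.3, -0.5]
width: 0.463
```

>>> {"fn": "play_rows", "kwargs": {
  "series": [
    {"translation": [0, 0, 0.001], "spin": 0},
    {"translation": [0, 0, 0], "spin": 0},
    {"translation": [0, 0, 0], "spin": 0}
  ]
}}

```text
time: 20.6
tool_pos: [0.4567, -0.1898, 0.0511]
tcp_rot: [2.211, 2.231, 0.0]
wrist_force: [0.3, -1.0, 1.7]
width: 0.462
```

```bash
python3 -c "
from h import *
need((.457,-.1894,.052),90.5)
cv2.imwrite('pics/s7.png',cv2.resize(bot.read_camera('side')[230:340,255:425],None,fx=4,fy=4))"
```

```text
t 20.6 pos [ 0.4567 -0.1898  0.0511] phi 90.53 w 0.462 F [ 0.3 -1.   1.7]
now-frame [ 0.0004  0.0003 -0.0009] at phi target [ 0.0004  0.0003 -0.0009] spin 0.01
```

View pics/s7.png

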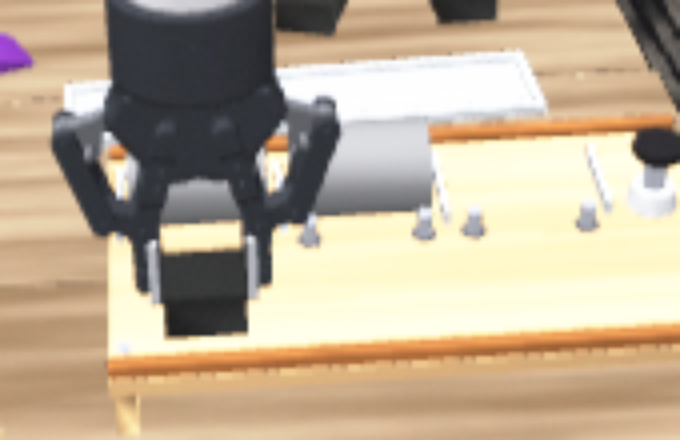

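The side crop shows the chock held square in lane 0, toe towards the gap between the pins. Toe contact came at the predicted height. Opening slightly so it settles flat on the slope, lowering, then regripping.

>>> {"fn": "play_rows", "kwargs": {
  "series": [
    {"translation": [0, 0, 0], "spin": 0},
    {"translation": [0, 0, 0], "spin": 0},
    {"translation": [0, 0, 0], "spin": 0},
    {"translation": [0, 0, 0], "spin": 0}
  ],
  "jaw": 0.15
}}

```text
time: 21.05
tool_pos: [0.4564, -0.1895, 0.0506]
tcp_rot: [-2.211, -2.232, 0.0]
wrist_force: [0.5, 0.3, -0.6]
width: 0.578
```

>>> {"fn": "play_rows", "kwargs": {
  "series": [
    {"translation": [0, 0, 0.004], "spin": 0},
    {"translation": [0, 0, 0], "spin": 0},
    {"translation": [0, 0, 0], "spin": 0}
  ]
}}

```text
time: 21.35
tool_pos: [0.4561, -0.1895, 0.0464]
tcp_rot: [-2.211, -2.231, 0.0]
wrist_force: [-0.2, -0.7, 0.4]
width: 0.576
```

>>> {"fn": "play_rows", "kwargs": {
  "series": [
    {"translation": [0, 0, 0], "spin": 0},
    {"translation": [0, 0, 0], "spin": 0},
    {"translation": [0, 0, 0], "spin": 0},
    {"translation": [0, 0, 0], "spin": 0}
  ],
  "jaw": -1,
  "force": 25
}}

```text
time: 21.75
tool_pos: [0.4565, -0.1896, 0.0467]
tcp_rot: [2.211, 2.232, 0.0]
wrist_force: [0.8, -0.6, 0.4]
width: 0.46
```

```bash
python3 -c "
from h import *
need((.457,-.1894,.047),90.5)
s=bot.read_camera('side');cv2.imwrite('pics/side8.png',s)
for x in(297,303,308): print(x,s[275:320,x].max(1).tolist())"
```

```text
t 21.75 pos [ 0.4565 -0.1896  0.0467] phi 90.53 w 0.46 F [ 0.8 -0.6  0.4]
now-frame [ 0.0002  0.0005 -0.0003] at phi target [ 0.0002  0.0005 -0.0003] spin 0.01
297 [59, 55, 57, 111, 140, 138, 130, 123, 117, 109, 100, 236, 255, 255, 255, 255, 255, 243, 133, 57, 57, 58, 60, 59, 58, 58, 59, 59, 59, 59, 59, 59, 59, 52, 41, 38, 36, 36, 38, 40, 40, 49, 240, 247, 237]
303 [57, 77, 144, 159, 147, 138, 131, 123, 116, 106, 96, 253, 255, 255, 255, 255, 255, 229, 91, 56, 57, 59, 59, 61, 60, 59, 58, 60, 59, 58, 59, 59, 57, 46, 40, 43, 42, 44, 43, 41, 41, 37, 232, 243, 238]
308 [56, 54, 138, 157, 146, 137, 130, 122, 114, 105, 137, 254, 255, 255, 255, 255, 252, 180, 54, 57, 57, 58, 58, 60, 60, 59, 58, 58, 59, 59, 60, 62, 55, 43, 41, 44, 45, 47, 50, 49, 49, 114, 231, 242, 243]
```

Chock is flat and gripped: tool at the expected height, no load. Pushing 20 mm straight up the slope.

>>> {"fn": "play_rows", "kwargs": {
  "series": [
    {"translation": [0.004, 0, -0.0004], "spin": 0},
    {"translation": [0.004, 0, -0.0004], "spin": 0},
    {"translation": [0.004, 0, -0.0004], "spin": 0},
    {"translation": [0.003, 0, -0.0003], "spin": 0},
    {"translation": [0.002, 0, -0.0002], "spin": 0}
  ]
}}

```text
time: 22.3
tool_pos: [0.4564, -0.1723, 0.0485]
tcp_rot: [2.21, 2.232, 0.0]
wrist_force: [0.3, -1.2, 0.6]
width: 0.461
```

>>> {"fn": "play_rows", "kwargs": {
  "series": [
    {"translation": [0.001, 0, -0.0001], "spin": 0},
    {"translation": [0.001, 0, -0.0001], "spin": 0},
    {"translation": [0.001, 0, -0.0001], "spin": 0},
    {"translation": [0, 0, 0], "spin": 0},
    {"translation": [0, 0, 0], "spin": 0}
  ]
}}

```text
time: 22.8
tool_pos: [0.4564, -0.1696, 0.0488]
tcp_rot: [2.211, 2.232, 0.0]
wrist_force: [-0.3, -1.4, 2.7]
width: 0.458
```

```bash
python3 -c "
from h import *
need((.457,-.1695,.0488),90.5)
s=bot.read_camera('side');cv2.imwrite('pics/side9.png',s)
cv2.imwrite('pics/s9.png',cv2.resize(np.hstack([cv2.imread('pics/side8.png')[250:335,275:375],s[250:335,275:375]]),None,fx=4,fy=4))"
```

```text
t 22.8 pos [ 0.4564 -0.1696  0.0488] phi 90.53 w 0.458 F [-0.3 -1.4  2.7]
now-frame [0.0001 0.0006 0.    ] at phi target [0.0001 0.0006 0.    ] spin 0.01
```

View pics/s9.png

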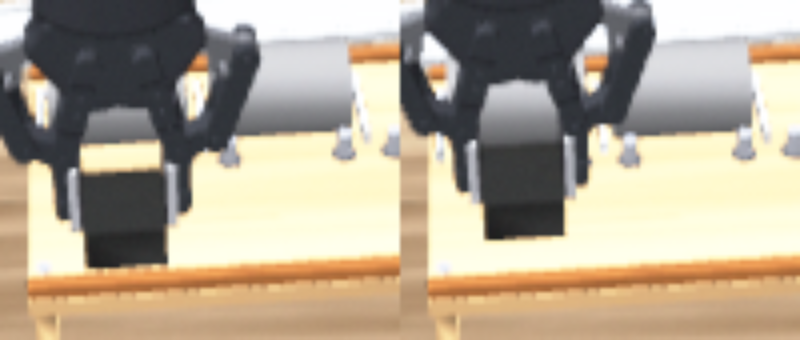

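The chock meets the pipe with no visible gap. Release, go up, and move over to the middle chock.

>>> {"fn": "play_rows", "kwargs": {
  "series": [
    {"translation": [0, 0, 0], "spin": 0},
    {"translation": [0, 0, 0], "spin": 0},
    {"translation": [0, 0, 0], "spin": 0},
    {"translation": [0, 0, 0], "spin": 0}
  ],
  "jaw": 0.2
}}

```text
time: 23.25
tool_pos: [0.456, -0.1695, 0.0485]
tcp_rot: [-2.211, -2.231, 0.0]
wrist_force: [-0.7, -0.1, 0.1]
width: 0.602
```

>>> {"fn": "play_rows", "kwargs": {
  "series": [
    {"translation": [0, 0, -0.01], "spin": 0},
    {"translation": [0, 0, -0.03], "spin": 0},
    {"translation": [0, 0, -0.05], "spin": 0},
    {"translation": [0, 0, -0.03], "spin": 0},
    {"translation": [0, 0.02, 0], "spin": 0}
  ]
}}

```text
time: 23.75
tool_pos: [0.4787, -0.1709, 0.1754]
tcp_rot: [2.205, 2.224, 0.005]
wrist_force: [0.7, -0.3, -0.3]
width: 0.603
```

>>> {"fn": "play_rows", "kwargs": {
  "series": [
    {"translation": [0.05, 0.02, 0], "spin": 0},
    {"translation": [0.05, 0.02, 0], "spin": 0},
    {"translation": [0.05, 0.02, 0], "spin": 0},
    {"translation": [0.05, 0, 0], "spin": 0},
    {"translation": [0.05, 0, 0], "spin": 0}
  ],
  "jaw": 1
}}

```text
time: 24.25
tool_pos: [0.5302, 0.0723, 0.1697]
tcp_rot: [2.211, 2.231, 0.001]
wrist_force: [1.2, 0.3, -0.4]
width: 0.996
```

>>> {"fn": "play_rows", "kwargs": {
  "series": [
    {"translation": [0.05, 0, 0], "spin": 0},
    {"translation": [0.05, 0, 0], "spin": 0.9},
    {"translation": [0, 0, 0], "spin": 0.9},
    {"translation": [0, 0, 0], "spin": 0.9},
    {"translation": [0, 0, 0], "spin": 0.84}
  ]
}}

```text
time: 24.75
tool_pos: [0.5287, 0.1713, 0.1694]
tcp_rot: [2.529, 1.863, 0.001]
wrist_force: [-0.9, -0.4, 0.2]
width: 1.0
```

>>> {"fn": "play_rows", "kwargs": {
  "series": [
    {"translation": [0, 0, 0], "spin": 0},
    {"translation": [0, 0, 0], "spin": 0}
  ]
}}

```text
time: 24.95
tool_pos: [0.5289, 0.1704, 0.1692]
tcp_rot: [2.526, 1.867, 0.001]
wrist_force: [-0.4, 1.3, 0.6]
width: 0.998
```

```bash
python3 -c "
from h import *
need((.5376,.1867,.0085),72.8)
s=bot.read_camera('side');t=bot.read_camera('top');cv2.imwrite('pics/side10.png',s);cv2.imwrite('pics/top10.png',t); chocks(t)
m=(t.max(2)<110).astype('u1'); m[:150]=0;m[300:]=0;m[:,:365]=0;m[:,460:]=0
for c in cv2.findContours(m,0,2)[0]:
    if cv2.contourArea(c)>30: print('deck blob',cv2.boundingRect(c),cv2.contourArea(c))
print(t[256,385:445].max(1).tolist()); print(t[252,385:445].max(1).tolist())
cv2.imwrite('pics/c10.png',cv2.resize(np.hstack([t[150:290,355:455],s[235:335,270:410][:,:].repeat(1,0)[:100]] if 0 else [t[150:290,355:455],s[215:355,275:375]]),None,fx=4,fy=4))"
```

```text
t 24.95 pos [0.5289 0.1704 0.1692] phi 72.93 w 0.998 F [-0.4  1.3  0.6]
now-frame [0.0181 0.0035 0.1607] at phi target [0.0182 0.0035 0.1607] spin 0.03
blob 565.0 [245.5 233.1] [34.  46.1] [[0.532, 0.264], [0.567, 0.17], [0.497, 0.144], [0.462, 0.237]]
blob 531.5 [232.  212.1] [17.5 52.5] [[0.564, 0.293], [0.594, 0.183], [0.557, 0.173], [0.527, 0.283]]
blob 225.0 [268.9 162.2] [48.1  6.7] [[0.721, 0.174], [0.725, 0.16], [0.621, 0.131], [0.617, 0.145]]
deck blob (408, 248, 25, 19) 417.0
[128, 146, 154, 161, 167, 171, 175, 177, 183, 186, 188, 190, 191, 190, 189, 186, 184, 181, 179, 173, 170, 162, 131, 103, 105, 103, 104, 108, 107, 110, 103, 104, 104, 103, 104, 103, 105, 107, 107, 105, 105, 103, 107, 100, 107, 107, 104, 80, 249, 255, 248, 248, 249, 248, 245, 245, 248, 250, 255, 181]
[135, 148, 154, 159, 167, 168, 174, 178, 180, 187, 186, 188, 192, 191, 189, 186, 184, 180, 179, 171, 170, 159, 129, 107, 101, 108, 105, 107, 106, 105, 110, 108, 105, 105, 107, 107, 108, 104, 104, 107, 110, 107, 110, 107, 106, 106, 98, 118, 249, 254, 249, 249, 248, 248, 245, 246, 247, 252, 236, 156]
```

View pics/c10.png

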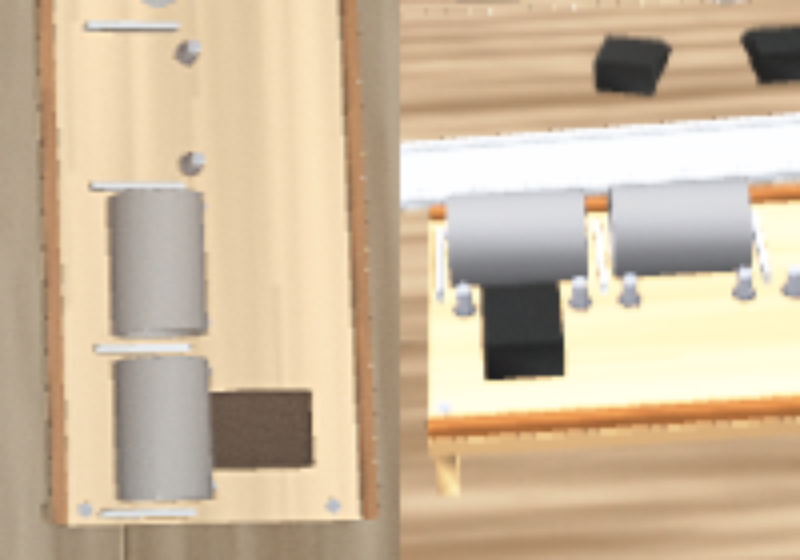

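Top crop: chock in lane 0 directly behind its pipe, square to the lane. Side crop: no gap. I'll measure the heel edge and the pipe edges relative to the pins.

```bash
cat >> h.py <<'E'
S6,C6=np.sin(np.radians(6)),np.cos(np.radians(6)); Y0=np.radians(.55)
ex=np.array([np.cos(Y0),np.sin(Y0),0]); ey=np.array([-np.sin(Y0)*C6,np.cos(Y0)*C6,S6]); ez=np.cross(ex,ey); O=np.array([.5522,-.1069,.045])
def deck(p,h):  # top pixel -> deck x,y (mm) on plane h above deck
    X=onplane("top",p,O+h*ez,ez)-O; return (X@ex*1e3).round(1),(X@ey*1e3).round(1)
def edge(row,thr,rise):  # subpixel crossing
    for i in range(len(row)-1):
        a,b=row[i],row[i+1]
        if (a<thr<=b if rise else a>thr>=b): return i+(thr-a)/(b-a)
E
python3 - <<'E'
from h import *
t=cv2.imread("pics/top10.png").astype(float)
for r in(250,254,258,262): 
    c=420+edge(t[r,420:445].max(1),175,True); print("heel edge",r,round(c,2),deck((c,r),.024))
g=t.mean(2); b=t[...,0]; sat=t.max(2)-t.min(2)
for r in(205,212,220,228,242,246,269): 
    l=380+edge(sat[r,380:395],25,False); rr=398+edge(sat[r,398:415],25,True); print("pipe",r,round(l,2),round(rr,2),deck(((l+rr)/2,r),.025))
px=[(405.7,270.9),(405,243),(404.3,230.8),(403.5,202.3),(403,190),(402,162.5)]
print([deck(p,.008) for p in px])
E
```

```text
heel edge 250 432.44 (np.float64(-84.8), np.float64(-80.7))
heel edge 254 432.56 (np.float64(-93.2), np.float64(-80.6))
heel edge 258 432.55 (np.float64(-101.5), np.float64(-80.2))
heel edge 262 432.74 (np.float64(-109.8), np.float64(-80.3))
pipe 205 382.56 404.89 (np.float64(9.6), np.float64(-1.4))
pipe 212 382.75 405.29 (np.float64(-5.1), np.float64(-1.5))
pipe 220 382.78 405.39 (np.float64(-21.7), np.float64(-1.1))
pipe 228 382.87 406.0 (np.float64(-38.4), np.float64(-1.2))
pipe 242 383.61 407.24 (np.float64(-67.4), np.float64(-2.3))
pipe 246 383.7 406.33 (np.float64(-75.6), np.float64(-1.1))
pipe 269 384.0 407.29 (np.float64(-122.9), np.float64(-0.7))
[(np.float64(-126.6), np.float64(-26.6)), (np.float64(-68.2), np.float64(-27.3)), (np.float64(-42.4), np.float64(-26.8)), (np.float64(18.1), np.float64(-27.3)), (np.float64(44.3), np.float64(-27.2)), (np.float64(103.5), np.float64(-27.2))]
```

The chock sits 79.2 mm behind the pipe's axis line, against 79 expected for contact, so it is touching. Now the middle chock.

>>> {"fn": "play_rows", "kwargs": {
  "series": [
    {"translation": [0.018, 0.003, 0.04], "spin": 0},
    {"translation": [0, 0, 0.04], "spin": 0},
    {"translation": [0, 0, 0.02], "spin": 0},
    {"translation": [0, 0, 0], "spin": 0},
    {"translation": [0, 0, 0], "spin": 0}
  ]
}}

```text
time: 25.55
tool_pos: [0.5371, 0.1865, 0.0689]
tcp_rot: [-2.528, -1.865, 0.001]
wrist_force: [-0.6, 1.1, 0.3]
width: 0.999
```

```bash
python3 -c "
from h import *
need((.5376,.1867,.0095),72.8)
s=bot.read_camera('side');a=cv2.imread('pics/side0.png')
print('diff chock2 roi',cv2.absdiff(s,a)[222:245,318:350].mean(),cv2.absdiff(s,a)[218:242,358:385].mean())"
```

```text
t 25.55 pos [0.5371 0.1865 0.0689] phi 72.84 w 0.999 F [-0.6  1.1  0.3]
now-frame [0.0004 0.0004 0.0594] at phi target [0.0003 0.0004 0.0594] spin 0.01
diff chock2 roi 19.592391304347824 0.9439300411522634
```

>>> {"fn": "play_rows", "kwargs": {
  "series": [
    {"translation": [0, 0, 0.03], "spin": 0},
    {"translation": [0, 0, 0.02], "spin": 0},
    {"translation": [0, 0, 0.009], "spin": 0},
    {"translation": [0, 0, 0], "spin": 0},
    {"translation": [0, 0, 0], "spin": 0}
  ]
}}

```text
time: 26.1
tool_pos: [0.5383, 0.187, 0.0113]
tcp_rot: [2.527, 1.864, 0.004]
wrist_force: [0.0, -0.4, 0.4]
width: 0.997
```

>>> {"fn": "play_rows", "kwargs": {
  "series": [
    {"translation": [0, 0, 0], "spin": 0},
    {"translation": [0, 0, 0], "spin": 0},
    {"translation": [0, 0, 0], "spin": 0},
    {"translation": [0, 0, 0], "spin": 0},
    {"translation": [0, 0, 0], "spin": 0}
  ],
  "jaw": -1,
  "force": 25
}}

```text
time: 26.6
tool_pos: [0.5377, 0.1869, 0.0105]
tcp_rot: [2.528, 1.865, 0.002]
wrist_force: [-0.2, -0.4, 5.0]
width: 0.46
```

>>> {"fn": "play_rows", "kwargs": {
  "series": [
    {"translation": [0, 0, 0], "spin": 0},
    {"translation": [0, 0, 0], "spin": 0}
  ]
}}

```text
time: 26.8
tool_pos: [0.5377, 0.1869, 0.0105]
tcp_rot: [2.528, 1.865, 0.002]
wrist_force: [-1.1, -0.5, 5.2]
width: 0.458
```

>>> {"fn": "play_rows", "kwargs": {
  "series": [
    {"translation": [0, 0, -0.03], "spin": 0},
    {"translation": [0, 0, -0.04], "spin": 0},
    {"translation": [0, 0, -0.05], "spin": 0},
    {"translation": [0, 0, -0.03], "spin": 0},
    {"translation": [0, 0, 0], "spin": -0.9}
  ]
}}

```text
time: 27.3
tool_pos: [0.5406, 0.1878, 0.1657]
tcp_rot: [2.448, 1.962, 0.015]
wrist_force: [0.6, 0.4, -0.8]
width: 0.461
```

>>> {"fn": "play_rows", "kwargs": {
  "series": [
    {"translation": [0, 0, 0], "spin": -0.9},
    {"translation": [0, 0, 0], "spin": -0.9},
    {"translation": [0, 0, 0], "spin": -0.84},
    {"translation": [0, 0, 0], "spin": 0},
    {"translation": [0, 0, 0], "spin": 0}
  ]
}}

```text
time: 27.8
tool_pos: [0.5365, 0.1866, 0.159]
tcp_rot: [-2.213, -2.229, 0.002]
wrist_force: [0.1, 0.3, -0.8]
width: 0.457
```

```bash
python3 -c "
from h import *
need((.543,-.1886,.056),90.5)
s=bot.read_camera('side');a=cv2.imread('pics/side0.png')
print('diff C1 roi',cv2.absdiff(s,a)[218:242,358:385].mean())"
```

```text
t 27.8 pos [0.5365 0.1866 0.159 ] phi 90.43 w 0.457 F [ 0.1  0.3 -0.8]
now-frame [-0.3752  0.0038  0.1031] at phi target [-0.3752  0.0032  0.103 ] spin -0.01
diff C1 roi 0.8410493827160493
```

>>> {"fn": "play_rows", "kwargs": {
  "series": [
    {"translation": [-0.04, 0.004, 0], "spin": 0},
    {"translation": [-0.05, 0, 0], "spin": 0},
    {"translation": [-0.05, 0, 0], "spin": 0},
    {"translation": [-0.05, 0, 0], "spin": 0},
    {"translation": [-0.05, 0, 0], "spin": 0}
  ]
}}

```text
time: 28.35
tool_pos: [0.5429, -0.0551, 0.1597]
tcp_rot: [2.212, 2.231, 0.0]
wrist_force: [0.5, 0.2, -0.6]
width: 0.459
```

>>> {"fn": "play_rows", "kwargs": {
  "series": [
    {"translation": [-0.05, 0, 0], "spin": 0},
    {"translation": [-0.05, 0, 0], "spin": 0},
    {"translation": [-0.036, 0, 0], "spin": 0},
    {"translation": [0, 0, 0.03], "spin": 0},
    {"translation": [0, 0, 0.04], "spin": 0}
  ]
}}

```text
time: 28.85
tool_pos: [0.5471, -0.1922, 0.0919]
tcp_rot: [2.211, 2.222, 0.005]
wrist_force: [-0.3, 0.3, -1.5]
width: 0.461
```

>>> {"fn": "play_rows", "kwargs": {
  "series": [
    {"translation": [0, 0, 0.01], "spin": 0},
    {"translation": [0, 0, 0], "spin": 0},
    {"translation": [0, 0, 0], "spin": 0},
    {"translation": [0, 0, 0], "spin": 0}
  ]
}}

```text
time: 29.25
tool_pos: [0.5463, -0.1896, 0.082]
tcp_rot: [2.208, 2.23, 0.002]
wrist_force: [0.6, -0.6, -0.4]
width: 0.459
```

```bash
python3 -c "
from h import *
need((.543,-.1886,.0555),90.5)"
```

```text
t 29.25 pos [ 0.5463 -0.1896  0.082 ] phi 90.56 w 0.459 F [ 0.6 -0.6 -0.4]
now-frame [ 0.001  -0.0034  0.0264] at phi target [ 0.001  -0.0033  0.0265] spin 0.01
```

>>> {"fn": "play_rows", "kwargs": {
  "series": [
    {"translation": [0.001, -0.003, 0.015], "spin": 0},
    {"translation": [0, 0, 0.011], "spin": 0},
    {"translation": [0, 0, 0], "spin": 0},
    {"translation": [0, 0, 0], "spin": 0}
  ]
}}

```text
time: 29.65
tool_pos: [0.5409, -0.188, 0.053]
tcp_rot: [-2.21, -2.231, 0.001]
wrist_force: [-0.4, -0.7, -1.1]
width: 0.459
```

>>> {"fn": "play_rows", "kwargs": {
  "series": [
    {"translation": [0, 0, 0.002], "spin": 0},
    {"translation": [0, 0, 0.0015], "spin": 0},
    {"translation": [0, 0, 0], "spin": 0},
    {"translation": [0, 0, 0], "spin": 0}
  ]
}}

```text
time: 30.05
tool_pos: [0.5416, -0.1888, 0.0508]
tcp_rot: [2.211, 2.231, -0.0]
wrist_force: [-1.7, -2.5, 4.5]
width: 0.456
```

>>> {"fn": "play_rows", "kwargs": {
  "series": [
    {"translation": [0, 0, 0], "spin": 0},
    {"translation": [0, 0, 0], "spin": 0},
    {"translation": [0, 0, 0], "spin": 0},
    {"translation": [0, 0, 0], "spin": 0}
  ],
  "jaw": 0.15
}}

```text
time: 30.45
tool_pos: [0.5413, -0.1881, 0.0499]
tcp_rot: [-2.211, -2.231, -0.0]
wrist_force: [0.0, 0.4, -0.3]
width: 0.576
```

>>> {"fn": "play_rows", "kwargs": {
  "series": [
    {"translation": [0, 0, 0.003], "spin": 0},
    {"translation": [0, 0, 0], "spin": 0},
    {"translation": [0, 0, 0], "spin": 0}
  ]
}}

```text
time: 30.75
tool_pos: [0.5412, -0.1882, 0.0469]
tcp_rot: [-2.211, -2.231, 0.0]
wrist_force: [-0.3, 0.4, 0.4]
width: 0.576
```

>>> {"fn": "play_rows", "kwargs": {
  "series": [
    {"translation": [0, 0, 0], "spin": 0},
    {"translation": [0, 0, 0], "spin": 0},
    {"translation": [0, 0, 0], "spin": 0},
    {"translation": [0, 0, 0], "spin": 0}
  ],
  "jaw": -1,
  "force": 25
}}

```text
time: 31.15
tool_pos: [0.5416, -0.1884, 0.0473]
tcp_rot: [2.211, 2.232, 0.0]
wrist_force: [0.5, -0.4, 0.0]
width: 0.459
```

```bash
python3 -c "
from h import *
need((.543,-.1683,.0496),90.5)"
```

```text
t 31.15 pos [ 0.5416 -0.1884  0.0473] phi 90.53 w 0.459 F [ 0.5 -0.4  0. ]
now-frame [ 0.02    0.0016 -0.0023] at phi target [ 0.02    0.0016 -0.0023] spin 0.01
```

>>> {"fn": "play_rows", "kwargs": {
  "series": [
    {"translation": [0.004, 0, -0.0004], "spin": 0},
    {"translation": [0.004, 0, -0.0004], "spin": 0},
    {"translation": [0.004, 0, -0.0004], "spin": 0},
    {"translation": [0.003, 0, -0.0003], "spin": 0},
    {"translation": [0.002, 0, -0.0002], "spin": 0}
  ]
}}

```text
time: 31.65
tool_pos: [0.5414, -0.171, 0.049]
tcp_rot: [2.211, 2.232, 0.0]
wrist_force: [1.2, -1.5, -0.2]
width: 0.463
```

>>> {"fn": "play_rows", "kwargs": {
  "series": [
    {"translation": [0.001, 0, -0.0001], "spin": 0},
    {"translation": [0.001, 0, -0.0001], "spin": 0},
    {"translation": [0.001, 0, -0.0001], "spin": 0},
    {"translation": [0, 0, 0], "spin": 0},
    {"translation": [0, 0, 0], "spin": 0}
  ]
}}

```text
time: 32.15
tool_pos: [0.5414, -0.1684, 0.0493]
tcp_rot: [2.211, 2.231, 0.0]
wrist_force: [0.4, -0.5, 1.2]
width: 0.461
```

>>> {"fn": "play_rows", "kwargs": {
  "series": [
    {"translation": [0, 0, 0], "spin": 0},
    {"translation": [0, 0, 0], "spin": 0},
    {"translation": [0, 0, 0], "spin": 0},
    {"translation": [0, 0, 0], "spin": 0}
  ],
  "jaw": 0.2
}}

```text
time: 32.55
tool_pos: [0.541, -0.1681, 0.049]
tcp_rot: [-2.211, -2.231, 0.0]
wrist_force: [0.6, -0.1, -0.5]
width: 0.605
```

>>> {"fn": "play_rows", "kwargs": {
  "series": [
    {"translation": [0, 0, -0.01], "spin": 0},
    {"translation": [0, 0, -0.03], "spin": 0},
    {"translation": [0, 0, -0.05], "spin": 0},
    {"translation": [0, 0, -0.03], "spin": 0},
    {"translation": [0, 0, 0], "spin": 0}
  ]
}}

```text
time: 33.05
tool_pos: [0.5455, -0.1698, 0.1765]
tcp_rot: [2.203, 2.224, 0.008]
wrist_force: [0.5, -0.4, 0.8]
width: 0.601
```

>>> {"fn": "play_rows", "kwargs": {
  "series": [
    {"translation": [0.05, 0, 0], "spin": 0},
    {"translation": [0.05, 0, 0], "spin": 0},
    {"translation": [0.05, 0, 0], "spin": 0},
    {"translation": [0.05, 0, 0], "spin": 0},
    {"translation": [0.05, 0, 0], "spin": 0}
  ]
}}

```text
time: 33.55
tool_pos: [0.5381, 0.0835, 0.1688]
tcp_rot: [-2.211, -2.231, 0.001]
wrist_force: [0.1, 0.5, 0.1]
width: 0.603
```

>>> {"fn": "play_rows", "kwargs": {
  "series": [
    {"translation": [0.05, 0, 0], "spin": 0},
    {"translation": [0, 0, 0], "spin": 0},
    {"translation": [0, 0, 0], "spin": 0}
  ]
}}

```text
time: 33.85
tool_pos: [0.5377, 0.1327, 0.1686]
tcp_rot: [-2.207, -2.235, 0.002]
wrist_force: [-0.0, -0.0, -0.3]
width: 0.6
```

```bash
cat >> h.py <<'E'
def check(t):
    t=t.astype(float); sat=t.max(2)-t.min(2)
    for r in(250,254,258,262,  212,216,220,224):
        try: c=420+edge(t[r,420:445].max(1),175,True); print("heel edge",r,round(c,2),deck((c,r),.024))
        except Exception: print("heel?",r)
    for r in(202,204,206,230,232,242,244,246,267,269): 
        try: l=380+edge(sat[r,380:395],25,False); rr=398+edge(sat[r,398:415],25,True); print("pipe",r,round(l,2),round(rr,2),deck(((l+rr)/2,r),.025))
        except Exception: print("pipe?",r)
E
python3 -c "
from h import *
need((.642,.19,.12),90.5)
s=bot.read_camera('side');t=bot.read_camera('top');cv2.imwrite('pics/side11.png',s);cv2.imwrite('pics/top11.png',t); check(t)
cv2.imwrite('pics/c11.png',cv2.resize(np.hstack([t[150:290,355:455],s[215:355,275:375]]),None,fx=4,fy=4))"
```

```text
t 33.85 pos [0.5377 0.1327 0.1686] phi 90.72 w 0.6 F [-0.  -0.  -0.3]
now-frame [0.056  0.105  0.0485] at phi target [0.0564 0.1047 0.0486] spin 0.04
heel edge 250 432.43 (np.float64(-84.8), np.float64(-80.7))
heel edge 254 432.54 (np.float64(-93.2), np.float64(-80.6))
heel edge 258 432.55 (np.float64(-101.5), np.float64(-80.2))
heel edge 262 432.73 (np.float64(-109.8), np.float64(-80.3))
heel edge 212 430.52 (np.float64(-5.3), np.float64(-79.9))
heel edge 216 430.52 (np.float64(-13.7), np.float64(-79.6))
heel edge 220 430.69 (np.float64(-22.1), np.float64(-79.6))
heel edge 224 431.18 (np.float64(-30.5), np.float64(-80.3))
pipe 202 382.2 405.53 (np.float64(15.8), np.float64(-1.9))
pipe 204 381.97 404.79 (np.float64(11.6), np.float64(-0.8))
pipe 206 382.67 404.83 (np.float64(7.5), np.float64(-1.4))
pipe 230 382.72 407.1 (np.float64(-42.5), np.float64(-2.1))
pipe 232 382.85 405.5 (np.float64(-46.7), np.float64(-0.4))
pipe 242 383.62 407.29 (np.float64(-67.4), np.float64(-2.3))
pipe 244 383.67 406.33 (np.float64(-71.5), np.float64(-1.2))
pipe 246 383.67 406.36 (np.float64(-75.6), np.float64(-1.1))
pipe 267 384.0 407.45 (np.float64(-118.8), np.float64(-1.1))
pipe 269 384.06 407.31 (np.float64(-122.9), np.float64(-0.8))
```

View pics/c11.png

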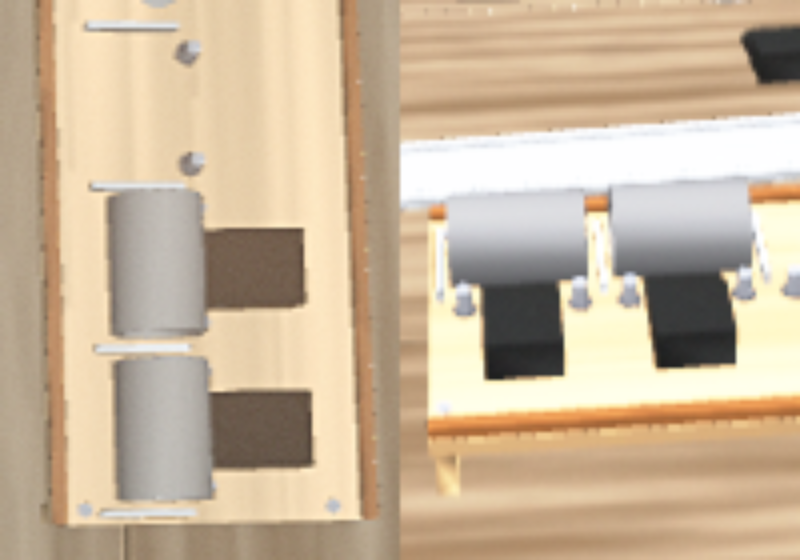

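Both chocks are in contact behind their pipes: the heel edges are 79.2 and 78.6 mm from the pipe axis against 79 for touch. The pipes are still on the pins. Shutting the jaws and going over the plunger.

>>> {"fn": "play_rows", "kwargs": {
  "series": [
    {"translation": [-0.04, 0.02, 0], "spin": 0},
    {"translation": [-0.045, 0.025, 0], "spin": 0},
    {"translation": [-0.045, 0.03, 0], "spin": 0},
    {"translation": [-0.045, 0.03, 0], "spin": 0},
    {"translation": [-0.045, 0.03, 0], "spin": 0}
  ],
  "jaw": -1
}}

```text
time: 34.45
tool_pos: [0.668, -0.08, 0.1691]
tcp_rot: [-2.215, -2.228, 0.0]
wrist_force: [0.2, 0.3, 0.3]
width: -0.003
```

>>> {"fn": "play_rows", "kwargs": {
  "series": [
    {"translation": [-0.036, 0.02, 0], "spin": 0},
    {"translation": [0, 0, 0.03], "spin": 0},
    {"translation": [0, 0, 0], "spin": 0},
    {"translation": [0, 0, 0], "spin": 0},
    {"translation": [0, 0, 0], "spin": 0}
  ]
}}

```text
time: 34.95
tool_pos: [0.688, -0.1117, 0.14]
tcp_rot: [2.211, 2.231, 0.0]
wrist_force: [0.1, -0.1, -0.5]
width: -0.0
```

```bash
python3 -c "
from h import *
need((.696,-.1217,.0885),90.5)"
```

```text
t 34.95 pos [ 0.688  -0.1117  0.14  ] phi 90.51 w -0.0 F [ 0.1 -0.1 -0.5]
now-frame [-0.0101  0.0079  0.0515] at phi target [-0.0101  0.0079  0.0515] spin 0.0
```

>>> {"fn": "play_rows", "kwargs": {
  "series": [
    {"translation": [-0.01, 0.008, 0.02], "spin": 0},
    {"translation": [0, 0, 0.02], "spin": 0},
    {"translation": [0, 0, 0.008], "spin": 0},
    {"translation": [0, 0, 0], "spin": 0},
    {"translation": [0, 0, 0], "spin": 0}
  ]
}}

```text
time: 35.45
tool_pos: [0.6968, -0.1209, 0.0924]
tcp_rot: [2.21, 2.232, 0.001]
wrist_force: [1.0, -1.2, 0.2]
width: 0.001
```

```bash
python3 -c "
from h import *
need((.696,-.1217,.0845),90.5)
s=bot.read_camera('side');cv2.imwrite('pics/c12.png',cv2.resize(s[200:320,340:460],None,fx=4,fy=4))"
```

```text
t 35.45 pos [ 0.6968 -0.1209  0.0924] phi 90.57 w 0.001 F [ 1.  -1.2  0.2]
now-frame [-0.0008 -0.0008  0.0079] at phi target [-0.0008 -0.0008  0.0079] spin 0.01
```

View pics/c12.png

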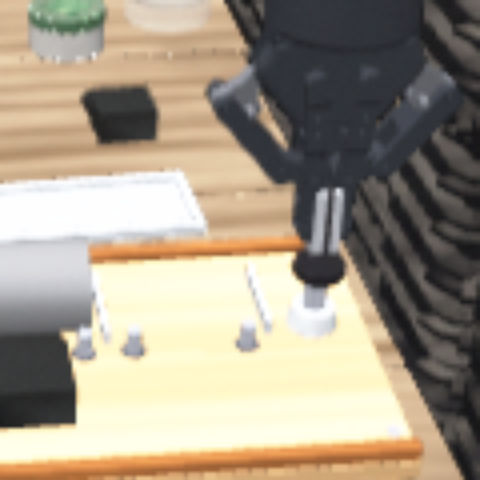

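The shut fingers are centred over the cap. Pressing down along the deck normal.

>>> {"fn": "play_rows", "kwargs": {
  "series": [
    {"translation": [0, 0, 0.006], "spin": 0},
    {"translation": [0, 0, 0.004], "spin": 0},
    {"translation": [0.0004, 0, 0.004], "spin": 0},
    {"translation": [0.0004, 0, 0.004], "spin": 0},
    {"translation": [0, 0, 0], "spin": 0}
  ]
}}

```text
time: 36.0
tool_pos: [0.6978, -0.1204, 0.0749]
tcp_rot: [2.21, 2.23, 0.003]
wrist_force: [-1.9, 1.6, 8.0]
width: -0.002
```

>>> {"fn": "play_rows", "kwargs": {
  "series": [
    {"translation": [0.0004, 0, 0.004], "spin": 0},
    {"translation": [0.0003, 0, 0.003], "spin": 0},
    {"translation": [0, 0, 0], "spin": 0},
    {"translation": [0, 0, 0], "spin": 0}
  ]
}}

```text
time: 36.4
tool_pos: [0.6978, -0.1198, 0.069]
tcp_rot: [2.209, 2.23, 0.003]
wrist_force: [-2.3, 1.8, 10.3]
width: -0.001
```

>>> {"fn": "play_rows", "kwargs": {
  "series": [
    {"translation": [0.0001, 0, 0.001], "spin": 0},
    {"translation": [0.0001, 0, 0.001], "spin": 0},
    {"translation": [0, 0, 0], "spin": 0},
    {"translation": [0, 0, 0], "spin": 0}
  ]
}}

```text
time: 36.8
tool_pos: [0.6978, -0.1196, 0.0673]
tcp_rot: [2.209, 2.23, 0.004]
wrist_force: [-2.5, 2.0, 11.2]
width: 0.003
```

>>> {"fn": "play_rows", "kwargs": {
  "series": [
    {"translation": [0, 0, 0.001], "spin": 0},
    {"translation": [0, 0, 0], "spin": 0},
    {"translation": [0, 0, 0], "spin": 0}
  ]
}}

```text
time: 37.1
tool_pos: [0.6979, -0.1196, 0.0672]
tcp_rot: [2.209, 2.23, 0.004]
wrist_force: [-4.6, 2.5, 14.5]
width: 0.0
```

The plunger is bottomed: z is unchanged and the force has risen to 14.5 N. Holding, with a picture meanwhile.

>>> {"fn": "play_rows", "kwargs": {
  "series": [
    {"translation": [0, 0, 0.0005], "spin": 0},
    {"translation": [0, 0, 0], "spin": 0},
    {"translation": [0, 0, 0], "spin": 0},
    {"translation": [0, 0, 0], "spin": 0}
  ]
}}

```text
time: 37.5
tool_pos: [0.6979, -0.1196, 0.0672]
tcp_rot: [2.209, 2.23, 0.004]
wrist_force: [-4.7, 2.9, 17.1]
width: 0.004
```

```bash
python3 -c "
from h import *
s=bot.read_camera('side');cv2.imwrite('pics/side13.png',s)
need((.696,-.1217,.0845),90.5)"
```

```text
t 37.55 pos [ 0.6979 -0.1196  0.0672] phi 90.53 w 0.0 F [-4.4  1.6 17.3]
now-frame [-0.0021 -0.0019 -0.0173] at phi target [-0.002  -0.0019 -0.0173] spin 0.01
```

>>> {"fn": "play_rows", "kwargs": {
  "series": [
    {"translation": [-0.0003, 0, -0.004], "spin": 0},
    {"translation": [-0.0004, 0, -0.005], "spin": 0},
    {"translation": [-0.0005, 0, -0.005], "spin": 0},
    {"translation": [-0.0005, 0, -0.006], "spin": 0},
    {"translation": [0, 0, -0.02], "spin": 0}
  ]
}}

```text
time: 38.05
tool_pos: [0.6948, -0.1211, 0.1011]
tcp_rot: [-2.209, -2.23, 0.003]
wrist_force: [-0.2, 0.2, 0.0]
width: -0.004
```

>>> {"fn": "play_rows", "kwargs": {
  "series": [
    {"translation": [0, 0, -0.04], "spin": 0},
    {"translation": [0, 0, -0.02], "spin": 0},
    {"translation": [0, 0, 0], "spin": 0}
  ]
}}

```text
time: 38.35
tool_pos: [0.6991, -0.1221, 0.1675]
tcp_rot: [2.206, 2.227, 0.007]
wrist_force: [0.6, -0.2, 0.4]
width: 0.005
```

>>> {"fn": "play_rows", "kwargs": {
  "series": [
    {"translation": [0.045, -0.02, 0], "spin": 0},
    {"translation": [0.05, -0.02, 0], "spin": 0},
    {"translation": [0.05, 0, 0], "spin": 0},
    {"translation": [0.05, 0, 0], "spin": 0},
    {"translation": [0.04, 0, 0], "spin": 0}
  ]
}}

```text
time: 38.85
tool_pos: [0.6539, 0.112, 0.1607]
tcp_rot: [-2.209, -2.231, 0.003]
wrist_force: [0.9, -0.4, 0.6]
width: 0.003
```

```bash
python3 -c "
from h import *
need((.643,.191,.12),93.3)
s=bot.read_camera('side');t=bot.read_camera('top');cv2.imwrite('pics/side14.png',s);cv2.imwrite('pics/top14.png',t);check(t);chocks(t)
a=cv2.imread('pics/side13.png'); b=cv2.imread('pics/side11.png')
cv2.imwrite('pics/c14.png',cv2.resize(np.vstack([np.hstack([x[240:330,270:440] for x in (a,s)]),np.pad(t[150:290,205:455],((0,0),(0,90),(0,0)))]),None,fx=2.3,fy=2.3))"
```

```text
t 38.85 pos [0.6539 0.112  0.1607] phi 90.56 w 0.003 F [ 0.9 -0.4  0.6]
now-frame [ 0.0791 -0.01    0.0407] at phi target [ 0.0795 -0.0064  0.0407] spin -0.55
heel edge 250 432.45 (np.float64(-84.8), np.float64(-80.7))
heel edge 254 432.55 (np.float64(-93.2), np.float64(-80.6))
heel edge 258 432.54 (np.float64(-101.5), np.float64(-80.2))
heel edge 262 432.72 (np.float64(-109.8), np.float64(-80.2))
heel? 212
heel? 216
heel? 220
heel? 224
pipe 202 382.62 405.47 (np.float64(15.8), np.float64(-2.3))
pipe 204 382.71 405.0 (np.float64(11.6), np.float64(-1.8))
pipe 206 382.62 405.24 (np.float64(7.5), np.float64(-1.8))
pipe 230 383.29 407.03 (np.float64(-42.5), np.float64(-2.6))
pipe 232 383.19 405.92 (np.float64(-46.7), np.float64(-1.2))
pipe 242 383.65 407.3 (np.float64(-67.4), np.float64(-2.4))
pipe 244 383.69 406.33 (np.float64(-71.5), np.float64(-1.2))
pipe 246 383.74 406.37 (np.float64(-75.6), np.float64(-1.2))
pipe 267 384.0 407.43 (np.float64(-118.8), np.float64(-1.0))
pipe 269 384.14 407.32 (np.float64(-122.9), np.float64(-0.9))
blob 534.0 [237.6 255.2] [108.   15.9] [[0.584, 0.242], [0.585, 0.207], [0.35, 0.2], [0.35, 0.234]]
blob 347.0 [272.  150.5] [21. 34.] [[0.721, 0.183], [0.721, 0.108], [0.673, 0.108], [0.674, 0.183]]
```

View pics/c14.png

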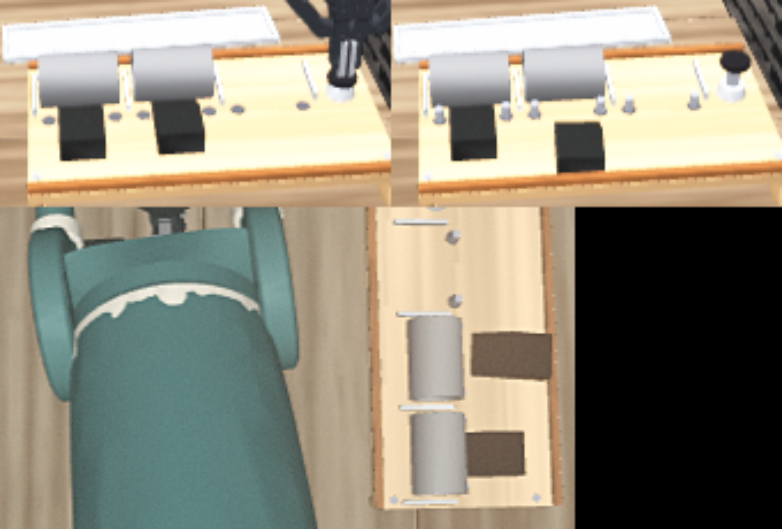

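The picture shows the release itself worked. At the hold (left) the pins are sunk and both pipes are held by their chocks. Afterwards the lane-1 chock was knocked down-slope and slightly askew, to top crop (511,355), while the robot was away. Its pipe rests on the pins. I'll measure the chock and mend it.

```bash
python3 - <<'E'
from h import *
t=cv2.imread("pics/top14.png")
m=(t.max(2)<135).astype('u1'); m[:190]=0;m[236:]=0;m[:,408:408]=0;m[:,:408]=0;m[:,460:]=0
c=max(cv2.findContours(m,0,2)[0],key=cv2.contourArea); r=cv2.minAreaRect(c); b=cv2.boxPoints(r); print(r,b.round(1).tolist())
for p in b: print(p.round(1),"z0",deck(p,.001),"z24",deck(p,.024))
a=cv2.imread("pics/top11.png"); m=(a.max(2)<135).astype('u1'); m[:190]=0;m[236:]=0;m[:,:408]=0;m[:,460:]=0
c=max(cv2.findContours(m,0,2)[0],key=cv2.contourArea); b=cv2.boxPoints(cv2.minAreaRect(c)); print("ref (contact)")
for p in b: print(p.round(1),"z0",deck(p,.001),"z24",deck(p,.024))
E
```

```text
((427.0, 214.0), (20.0, 34.0), 90.0) [[410.0, 204.0], [444.0, 204.0], [444.0, 224.0], [410.0, 224.0]]
[410. 204.] z0 (np.float64(15.6), np.float64(-43.4)) z24 (np.float64(11.7), np.float64(-36.5))
[444. 204.] z0 (np.float64(15.4), np.float64(-118.5)) z24 (np.float64(11.6), np.float64(-109.9))
[444. 224.] z0 (np.float64(-27.8), np.float64(-116.6)) z24 (np.float64(-30.7), np.float64(-108.0))
[410. 224.] z0 (np.float64(-27.3), np.float64(-41.8)) z24 (np.float64(-30.2), np.float64(-34.9))
ref (contact)
[408. 207.] z0 (np.float64(9.1), np.float64(-38.8)) z24 (np.float64(5.4), np.float64(-32.0))
[430. 207.] z0 (np.float64(9.0), np.float64(-87.1)) z24 (np.float64(5.3), np.float64(-79.3))
[430. 226.] z0 (np.float64(-31.9), np.float64(-85.4)) z24 (np.float64(-34.7), np.float64(-77.6))
[408. 226.] z0 (np.float64(-31.5), np.float64(-37.2)) z24 (np.float64(-34.3), np.float64(-30.4))
```

```bash
python3 - <<'E'
from h import *
for n in("top14","top11"):
    t=cv2.imread(f"pics/{n}.png").astype(float).max(2); U=[];L=[]
    for c in range(414,440 if n=="top14" else 429,3):
        col=t[196:236,c]; u=edge(col,175,False); l=edge(col[12:],175,True)
        if u and l: U.append(deck((c,196+u),.024 if c>426 else .016)); L.append(deck((c,208+l),.001))
    U,L=np.array(U),np.array(L)
    for k,P in(("far",U),("near",L)): s,i=np.polyfit(P[:,1],P[:,0],1); print(n,k,"dx/dy",s.round(3),"x at y=-80",(s*-80+i).round(1))
    for r in range(204,226,3):
        row=t[r,400:460]; 
        e=edge(row[20:],175,True); f=None
        print(r,"heel",deck((420+e,r),.024) if e else None, [round(v) for v in row[4:16]])
E
```

```text
top14 far dx/dy 0.054 x at y=-80 12.0
top14 near dx/dy 0.068 x at y=-80 -27.9
204 heel (np.float64(11.6), np.float64(-83.9)) [165, 166, 237, 243, 240, 240, 216, 206, 209, 212, 182, 168]
207 heel (np.float64(5.2), np.float64(-111.6)) [164, 147, 234, 244, 243, 222, 150, 109, 117, 117, 115, 114]
210 heel (np.float64(-1.2), np.float64(-111.3)) [168, 149, 235, 244, 247, 199, 126, 108, 117, 116, 120, 117]
213 heel (np.float64(-7.5), np.float64(-111.0)) [169, 144, 232, 246, 248, 205, 130, 112, 114, 116, 116, 114]
216 heel (np.float64(-13.8), np.float64(-110.8)) [170, 150, 198, 240, 253, 183, 109, 110, 117, 117, 117, 116]
219 heel (np.float64(-20.2), np.float64(-110.5)) [171, 152, 198, 240, 252, 190, 112, 113, 116, 110, 113, 113]
222 heel (np.float64(-26.5), np.float64(-110.4)) [170, 152, 176, 238, 251, 191, 111, 102, 109, 106, 108, 100]
225 heel (np.float64(-32.7), np.float64(-100.8)) [171, 152, 178, 236, 242, 240, 238, 238, 236, 237, 236, 235]
top11 far dx/dy 0.005 x at y=-80 7.6
top11 near dx/dy -0.024 x at y=-80 -32.7
204 heel (np.float64(11.6), np.float64(-107.1)) [158, 159, 233, 241, 237, 234, 232, 232, 232, 232, 232, 232]
207 heel (np.float64(5.3), np.float64(-80.4)) [166, 139, 167, 175, 175, 144, 128, 104, 98, 99, 99, 97]
210 heel (np.float64(-1.0), np.float64(-79.8)) [167, 149, 117, 116, 116, 116, 118, 119, 112, 115, 119, 120]
213 heel (np.float64(-7.4), np.float64(-79.9)) [167, 161, 125, 114, 115, 114, 116, 117, 117, 117, 119, 116]
216 heel (np.float64(-13.7), np.float64(-79.6)) [170, 162, 124, 111, 113, 115, 117, 112, 116, 117, 114, 119]
219 heel (np.float64(-20.0), np.float64(-79.7)) [168, 165, 128, 112, 112, 114, 114, 115, 114, 112, 116, 115]
222 heel (np.float64(-26.3), np.float64(-79.4)) [167, 161, 126, 110, 113, 115, 115, 114, 117, 113, 116, 114]
225 heel (np.float64(-32.6), np.float64(-79.9)) [169, 161, 124, 108, 108, 109, 106, 110, 111, 108, 111, 109]
```

The chock has moved 31 mm down the slope, +4 mm in x, turned about 3°. Its heel is at the curb. Regrip, straighten, and push it up again.

>>> {"fn": "play_rows", "kwargs": {
  "series": [
    {"translation": [0, 0, 0], "spin": 0.6},
    {"translation": [-0.045, -0.03, 0], "spin": 0},
    {"translation": [-0.045, -0.03, 0], "spin": 0},
    {"translation": [-0.045, -0.02, 0], "spin": 0},
    {"translation": [-0.045, -0.015, 0], "spin": 0}
  ],
  "jaw": 0.5
}}

```text
time: 39.45
tool_pos: [0.555, -0.0611, 0.1608]
tcp_rot: [-2.266, -2.172, 0.004]
wrist_force: [0.6, -1.2, -0.5]
width: 0.754
```

>>> {"fn": "play_rows", "kwargs": {
  "series": [
    {"translation": [-0.045, 0, 0], "spin": 0},
    {"translation": [-0.045, 0, 0], "spin": 0},
    {"translation": [-0.045, 0, 0.03], "spin": 0},
    {"translation": [0, 0, 0.03], "spin": 0},
    {"translation": [0, 0, 0], "spin": 0}
  ]
}}

```text
time: 39.95
tool_pos: [0.5468, -0.1912, 0.0989]
tcp_rot: [-2.265, -2.162, 0.008]
wrist_force: [-1.0, 0.5, -0.8]
width: 0.751
```

>>> {"fn": "play_rows", "kwargs": {
  "series": [
    {"translation": [0, 0, 0], "spin": 0},
    {"translation": [0, 0, 0], "spin": 0}
  ]
}}

```text
time: 40.15
tool_pos: [0.5527, -0.1907, 0.1059]
tcp_rot: [2.267, 2.173, 0.001]
wrist_force: [-0.1, -1.2, 0.1]
width: 0.752
```

```bash
python3 -c "
from h import *
need((.5456,-.1994,.046),87.5)"
```

```text
t 40.15 pos [ 0.5527 -0.1907  0.1059] phi 87.58 w 0.752 F [-0.1 -1.2  0.1]
now-frame [-0.009  -0.0068  0.0599] at phi target [-0.009  -0.0067  0.0599] spin 0.02
```

>>> {"fn": "play_rows", "kwargs": {
  "series": [
    {"translation": [-0.009, -0.006, 0.015], "spin": 0},
    {"translation": [0, 0, 0.01], "spin": 0},
    {"translation": [0, 0, 0], "spin": 0},
    {"translation": [0, 0, 0], "spin": 0},
    {"translation": [0, 0, 0], "spin": 0}
  ]
}}

```text
time: 40.65
tool_pos: [0.546, -0.1996, 0.0802]
tcp_rot: [2.268, 2.173, 0.0]
wrist_force: [0.2, 0.0, -0.0]
width: 0.752
```

```bash
python3 -c "
from h import *
need((.5456,-.1994,.046),87.5)"
```

```text
t 40.65 pos [ 0.546  -0.1996  0.0802] phi 87.55 w 0.752 F [ 0.2  0.  -0. ]
now-frame [ 0.0002 -0.0004  0.0342] at phi target [ 0.0002 -0.0004  0.0342] spin 0.01
```

>>> {"fn": "play_rows", "kwargs": {
  "series": [
    {"translation": [0, 0, 0.015], "spin": 0},
    {"translation": [0, 0, 0.012], "spin": 0},
    {"translation": [0, 0, 0.006], "spin": 0},
    {"translation": [0, 0, 0], "spin": 0},
    {"translation": [0, 0, 0], "spin": 0}
  ]
}}

```text
time: 41.15
tool_pos: [0.5454, -0.1996, 0.0464]
tcp_rot: [-2.268, -2.172, 0.001]
wrist_force: [0.5, 0.9, -0.1]
width: 0.751
```

>>> {"fn": "play_rows", "kwargs": {
  "series": [
    {"translation": [0, 0, 0], "spin": 0},
    {"translation": [0, 0, 0], "spin": 0},
    {"translation": [0, 0, 0], "spin": 0},
    {"translation": [0, 0, 0], "spin": 0},
    {"translation": [0, 0, 0], "spin": 0}
  ],
  "jaw": -1,
  "force": 25
}}

```text
time: 41.65
tool_pos: [0.5464, -0.2, 0.0477]
tcp_rot: [2.268, 2.172, 0.001]
wrist_force: [0.1, -0.4, 2.8]
width: 0.453
```

>>> {"fn": "play_rows", "kwargs": {
  "series": [
    {"translation": [0.003, -0.001, -0.0003], "spin": 0},
    {"translation": [0, -0.001, 0], "spin": -0.3},
    {"translation": [0, 0, 0], "spin": -0.3},
    {"translation": [0, 0, 0], "spin": 0},
    {"translation": [0, 0, 0], "spin": 0}
  ]
}}

```text
time: 42.15
tool_pos: [0.5448, -0.1969, 0.0481]
tcp_rot: [2.209, 2.231, 0.001]
wrist_force: [2.2, -1.1, 6.1]
width: 0.459
```

```bash
python3 -c "
from h import *
need((.5438,-.1684,.0493),90.5)"
```

```text
t 42.15 pos [ 0.5448 -0.1969  0.0481] phi 90.55 w 0.459 F [ 2.2 -1.1  6.1]
now-frame [ 0.0285 -0.0007 -0.0013] at phi target [ 0.0285 -0.0007 -0.0012] spin 0.01
```

>>> {"fn": "play_rows", "kwargs": {
  "series": [
    {"translation": [0.006, 0, -0.0006], "spin": 0},
    {"translation": [0.006, 0, -0.0006], "spin": 0},
    {"translation": [0.005, 0, -0.0005], "spin": 0},
    {"translation": [0.004, 0, -0.0004], "spin": 0},
    {"translation": [0.003, 0, -0.0003], "spin": 0}
  ]
}}

```text
time: 42.65
tool_pos: [0.544, -0.1737, 0.0505]
tcp_rot: [2.209, 2.231, -0.002]
wrist_force: [-0.2, -5.2, 5.7]
width: 0.456
```

>>> {"fn": "play_rows", "kwargs": {
  "series": [
    {"translation": [0.002, 0, -0.0002], "spin": 0},
    {"translation": [0.001, 0, -0.0001], "spin": 0},
    {"translation": [0.001, 0, -0.0001], "spin": 0},
    {"translation": [0, 0, 0], "spin": 0},
    {"translation": [0, 0, 0], "spin": 0}
  ]
}}

```text
time: 43.15
tool_pos: [0.544, -0.1699, 0.0509]
tcp_rot: [2.209, 2.231, -0.002]
wrist_force: [-0.5, -5.4, 7.1]
width: 0.463
```

>>> {"fn": "play_rows", "kwargs": {
  "series": [
    {"translation": [0, 0, 0], "spin": 0},
    {"translation": [0, 0, 0], "spin": 0},
    {"translation": [0, 0, 0], "spin": 0},
    {"translation": [0, 0, 0], "spin": 0}
  ],
  "jaw": 0.2
}}

```text
time: 43.55
tool_pos: [0.5427, -0.168, 0.0492]
tcp_rot: [-2.21, -2.23, 0.001]
wrist_force: [0.1, 0.6, 1.2]
width: 0.599
```

>>> {"fn": "play_rows", "kwargs": {
  "series": [
    {"translation": [0, 0, -0.01], "spin": 0},
    {"translation": [0, 0, -0.03], "spin": 0},
    {"translation": [0, 0, -0.05], "spin": 0},
    {"translation": [0, 0, -0.03], "spin": 0},
    {"translation": [0, 0, 0], "spin": 0}
  ]
}}

```text
time: 44.05
tool_pos: [0.5477, -0.1699, 0.1773]
tcp_rot: [2.203, 2.224, 0.008]
wrist_force: [-0.2, 0.2, -0.1]
width: 0.6
```

>>> {"fn": "play_rows", "kwargs": {
  "series": [
    {"translation": [0.05, 0, 0], "spin": 0},
    {"translation": [0.05, 0, 0], "spin": 0},
    {"translation": [0.05, 0, 0], "spin": 0},
    {"translation": [0.05, 0, 0], "spin": 0},
    {"translation": [0.05, 0, 0], "spin": 0}
  ]
}}

```text
time: 44.55
tool_pos: [0.5403, 0.0832, 0.1696]
tcp_rot: [-2.211, -2.231, 0.001]
wrist_force: [0.8, 0.5, 0.5]
width: 0.597
```

>>> {"fn": "play_rows", "kwargs": {
  "series": [
    {"translation": [0.05, 0.02, 0], "spin": 0},
    {"translation": [0, 0, 0], "spin": 0},
    {"translation": [0, 0, 0], "spin": 0}
  ],
  "jaw": 1
}}

```text
time: 44.85
tool_pos: [0.5588, 0.129, 0.1694]
tcp_rot: [-2.207, -2.235, 0.002]
wrist_force: [1.0, -0.1, -0.3]
width: 0.997
```

```bash
python3 -c "
from h import *
need((.643,.191,.07),93.3)
s=bot.read_camera('side');t=bot.read_camera('top');cv2.imwrite('pics/side15.png',s);cv2.imwrite('pics/top15.png',t); check(t)
a=cv2.imread('pics/side0.png'); print('C1 diff',cv2.absdiff(s,a)[218:242,358:385].mean())"
```

```text
t 44.85 pos [0.5588 0.129  0.1694] phi 90.7 w 0.997 F [ 1.  -0.1 -0.3]
now-frame [0.0611 0.0851 0.0992] at phi target [0.0571 0.0876 0.0994] spin -0.52
heel edge 250 432.43 (np.float64(-84.8), np.float64(-80.7))
heel edge 254 432.55 (np.float64(-93.2), np.float64(-80.6))
heel edge 258 432.54 (np.float64(-101.5), np.float64(-80.2))
heel edge 262 432.73 (np.float64(-109.8), np.float64(-80.3))
heel edge 212 430.52 (np.float64(-5.3), np.float64(-79.9))
heel edge 216 430.51 (np.float64(-13.7), np.float64(-79.6))
heel edge 220 430.51 (np.float64(-22.1), np.float64(-79.2))
heel edge 224 430.69 (np.float64(-30.5), np.float64(-79.2))
pipe 202 381.89 405.49 (np.float64(15.8), np.float64(-1.6))
pipe 204 381.91 404.6 (np.float64(11.6), np.float64(-0.5))
pipe 206 382.2 404.59 (np.float64(7.5), np.float64(-0.6))
pipe 230 382.76 407.15 (np.float64(-42.5), np.float64(-2.2))
pipe 232 382.66 405.42 (np.float64(-46.7), np.float64(-0.1))
pipe 242 383.58 407.24 (np.float64(-67.4), np.float64(-2.2))
pipe 244 383.63 406.3 (np.float64(-71.5), np.float64(-1.2))
pipe 246 383.72 406.33 (np.float64(-75.6), np.float64(-1.1))
pipe 267 384.14 407.45 (np.float64(-118.8), np.float64(-1.2))
pipe 269 384.0 407.33 (np.float64(-122.9), np.float64(-0.8))
C1 diff 1.412551440329218
```

The lane-1 chock is back in contact: heel at -79.5 mm, and the pipe nudged about 1 mm off its pin rest. Lane 0 is unchanged. Since that chock was re-laid, I'll repeat the release once so that both present chocks are proven, then clear the spare.

>>> {"fn": "play_rows", "kwargs": {
  "series": [
    {"translation": [-0.04, 0.02, 0], "spin": 0},
    {"translation": [-0.045, 0.025, 0], "spin": 0},
    {"translation": [-0.045, 0.03, 0], "spin": 0},
    {"translation": [-0.045, 0.03, 0], "spin": 0},
    {"translation": [-0.045, 0.03, 0], "spin": 0}
  ],
  "jaw": -1
}}

```text
time: 45.45
tool_pos: [0.6886, -0.0834, 0.17]
tcp_rot: [-2.214, -2.228, 0.001]
wrist_force: [0.8, 0.9, -0.1]
width: 0.143
```

>>> {"fn": "play_rows", "kwargs": {
  "series": [
    {"translation": [-0.036, 0, 0], "spin": 0},
    {"translation": [0, 0, 0.03], "spin": 0},
    {"translation": [0, 0, 0.02], "spin": 0},
    {"translation": [0, 0, 0], "spin": 0},
    {"translation": [0, 0, 0], "spin": 0}
  ]
}}

```text
time: 45.95
tool_pos: [0.688, -0.1167, 0.1196]
tcp_rot: [-2.212, -2.228, 0.002]
wrist_force: [-0.1, -0.0, 0.2]
width: -0.002
```

```bash
python3 -c "
from h import *
need((.6965,-.1212,.0885),90.5)"
```

```text
t 45.95 pos [ 0.688  -0.1167  0.1196] phi 90.42 w -0.002 F [-0.1 -0.   0.2]
now-frame [-0.0046  0.0085  0.0311] at phi target [-0.0046  0.0084  0.0311] spin -0.02
```

>>> {"fn": "play_rows", "kwargs": {
  "series": [
    {"translation": [-0.004, 0.008, 0.015], "spin": 0},
    {"translation": [0, 0, 0.012], "spin": 0},
    {"translation": [0, 0, 0], "spin": 0},
    {"translation": [0, 0, 0], "spin": 0}
  ]
}}

```text
time: 46.35
tool_pos: [0.6967, -0.1189, 0.0922]
tcp_rot: [-2.21, -2.231, 0.001]
wrist_force: [0.5, -0.0, 0.0]
width: 0.001
```

>>> {"fn": "play_rows", "kwargs": {
  "series": [
    {"translation": [0, 0, 0.006], "spin": 0},
    {"translation": [0, 0, 0.004], "spin": 0},
    {"translation": [0.0004, 0, 0.004], "spin": 0},
    {"translation": [0.0004, 0, 0.004], "spin": 0},
    {"translation": [0, 0, 0], "spin": 0}
  ]
}}

```text
time: 46.85
tool_pos: [0.698, -0.1182, 0.0764]
tcp_rot: [2.21, 2.231, 0.002]
wrist_force: [-0.8, 0.2, 7.6]
width: 0.0
```

>>> {"fn": "play_rows", "kwargs": {
  "series": [
    {"translation": [0.0004, 0, 0.004], "spin": 0},
    {"translation": [0.0003, 0, 0.002], "spin": 0},
    {"translation": [0, 0, 0], "spin": 0},
    {"translation": [0, 0, 0], "spin": 0}
  ]
}}

```text
time: 47.25
tool_pos: [0.698, -0.1177, 0.0715]
tcp_rot: [2.21, 2.231, 0.002]
wrist_force: [-2.7, 1.0, 9.4]
width: 0.001
```

>>> {"fn": "play_rows", "kwargs": {
  "series": [
    {"translation": [0.0002, 0, 0.002], "spin": 0},
    {"translation": [0.0002, 0, 0.002], "spin": 0},
    {"translation": [0.0001, 0, 0.001], "spin": 0},
    {"translation": [0, 0, 0.001], "spin": 0},
    {"translation": [0, 0, 0], "spin": 0}
  ]
}}

```text
time: 47.75
tool_pos: [0.6981, -0.1173, 0.0674]
tcp_rot: [2.209, 2.231, 0.002]
wrist_force: [-6.9, 1.0, 17.0]
width: -0.0
```

>>> {"fn": "play_rows", "kwargs": {
  "series": [
    {"translation": [0, 0, 0.0005], "spin": 0},
    {"translation": [0, 0, 0], "spin": 0},
    {"translation": [0, 0, 0], "spin": 0},
    {"translation": [0, 0, 0], "spin": 0},
    {"translation": [0, 0, 0], "spin": 0}
  ]
}}

```text
time: 48.25
tool_pos: [0.6982, -0.1173, 0.0674]
tcp_rot: [2.209, 2.231, 0.002]
wrist_force: [-7.1, 1.4, 18.9]
width: -0.004
```

```bash
python3 -c "
from h import *
s=bot.read_camera('side');cv2.imwrite('pics/side16.png',s)
need((.6965,-.1212,.0885),90.5)"
```

```text
t 48.3 pos [ 0.6982 -0.1173  0.0674] phi 90.55 w 0.0 F [-7.1  1.2 19.1]
now-frame [-0.0039 -0.0017 -0.0211] at phi target [-0.0039 -0.0017 -0.0211] spin 0.01
```

>>> {"fn": "play_rows", "kwargs": {
  "series": [
    {"translation": [-0.0003, 0, -0.004], "spin": 0},
    {"translation": [-0.0004, 0, -0.005], "spin": 0},
    {"translation": [-0.0005, 0, -0.005], "spin": 0},
    {"translation": [-0.0005, 0, -0.006], "spin": 0},
    {"translation": [0, 0, -0.02], "spin": 0}
  ]
}}

```text
time: 48.8
tool_pos: [0.6957, -0.1187, 0.101]
tcp_rot: [-2.209, -2.23, 0.003]
wrist_force: [-0.2, -1.0, 0.6]
width: -0.0
```

>>> {"fn": "play_rows", "kwargs": {
  "series": [
    {"translation": [0, 0, -0.04], "spin": 0},
    {"translation": [0, 0, -0.02], "spin": 0},
    {"translation": [0.04, 0, 0], "spin": 0},
    {"translation": [0.05, 0, 0], "spin": 0},
    {"translation": [0.05, 0, 0], "spin": 0}
  ]
}}

```text
time: 49.3
tool_pos: [0.6959, 0.0217, 0.1628]
tcp_rot: [2.213, 2.229, 0.001]
wrist_force: [0.7, 0.5, 0.1]
width: 0.0
```

>>> {"fn": "play_rows", "kwargs": {
  "series": [
    {"translation": [0.05, -0.02, 0], "spin": -0.55},
    {"translation": [0.05, -0.02, 0], "spin": 0},
    {"translation": [0.04, -0.01, 0], "spin": 0},
    {"translation": [0, 0, 0], "spin": 0},
    {"translation": [0, 0, 0], "spin": 0}
  ],
  "jaw": 1
}}

```text
time: 49.8
tool_pos: [0.643, 0.153, 0.1624]
tcp_rot: [2.154, 2.287, -0.001]
wrist_force: [0.2, -0.0, 0.3]
width: 0.845
```

```bash
python3 -c "
from h import *
need((.643,.191,.0095),93.3)
s=bot.read_camera('side');t=bot.read_camera('top');cv2.imwrite('pics/side17.png',s);cv2.imwrite('pics/top17.png',t); check(t)
a=cv2.imread('pics/side0.png'); print('C1 diff',cv2.absdiff(s,a)[225:242,358:385].mean())
m=(s.max(2)<60); m[:210]=0;m[248:]=0;m[:,:350]=0;m[:,395:]=0
for im in(a,s):
    m=(im.max(2)<70).astype('u1'); m[:222]=0;m[248:]=0;m[:,:350]=0;m[:,395:]=0
    print([cv2.boundingRect(c) for c in cv2.findContours(m,0,2)[0] if cv2.contourArea(c)>30])
h=cv2.imread('pics/side13.png'); k=cv2.imread('pics/side16.png'); print('hold diff',cv2.absdiff(h,k)[250:325,280:405].mean())"
```

```text
t 49.8 pos [0.643  0.153  0.1624] phi 93.44 w 0.845 F [ 0.2 -0.   0.3]
now-frame [0.038  0.0023 0.1529] at phi target [0.038  0.0022 0.1529] spin 0.03
heel edge 250 432.44 (np.float64(-84.8), np.float64(-80.7))
heel edge 254 432.56 (np.float64(-93.2), np.float64(-80.6))
heel edge 258 432.56 (np.float64(-101.5), np.float64(-80.2))
heel edge 262 432.73 (np.float64(-109.8), np.float64(-80.3))
heel edge 212 430.52 (np.float64(-5.3), np.float64(-79.9))
heel edge 216 430.54 (np.float64(-13.7), np.float64(-79.6))
heel edge 220 430.53 (np.float64(-22.1), np.float64(-79.2))
heel edge 224 430.71 (np.float64(-30.5), np.float64(-79.3))
pipe 202 381.83 405.46 (np.float64(15.8), np.float64(-1.5))
pipe 204 382.43 404.67 (np.float64(11.6), np.float64(-1.1))
pipe 206 381.97 404.63 (np.float64(7.5), np.float64(-0.4))
pipe 230 382.69 407.12 (np.float64(-42.5), np.float64(-2.1))
pipe 232 382.68 405.37 (np.float64(-46.7), np.float64(-0.0))
pipe 242 383.59 407.27 (np.float64(-67.4), np.float64(-2.3))
pipe 244 383.58 406.34 (np.float64(-71.5), np.float64(-1.1))
pipe 246 383.68 406.37 (np.float64(-75.6), np.float64(-1.1))
pipe 267 383.97 407.43 (np.float64(-118.8), np.float64(-1.0))
pipe 269 384.07 407.3 (np.float64(-122.9), np.float64(-0.8))
C1 diff 1.3907044299201161
[(361, 222, 18, 14)]
[(361, 222, 18, 14)]
hold diff 1.7093333333333334
```

Both chocks held through a second 0.8 s hold without moving. The spare is untouched, so I'll fetch it.

>>> {"fn": "play_rows", "kwargs": {
  "series": [
    {"translation": [0.038, 0.003, 0.04], "spin": 0},
    {"translation": [0, 0, 0.045], "spin": 0},
    {"translation": [0, 0, 0.02], "spin": 0},
    {"translation": [0, 0, 0], "spin": 0},
    {"translation": [0, 0, 0], "spin": 0}
  ],
  "jaw": 1
}}

```text
time: 50.4
tool_pos: [0.6448, 0.185, 0.0613]
tcp_rot: [-2.159, -2.282, 0.001]
wrist_force: [0.5, 0.1, 0.9]
width: 1.001
```

```bash
python3 -c "
from h import *
need((.644,.191,.0095),93.3)"
```

```text
t 50.4 pos [0.6448 0.185  0.0613] phi 93.18 w 1.001 F [0.5 0.1 0.9]
now-frame [ 0.006  -0.0004  0.0518] at phi target [ 0.006  -0.0004  0.0518] spin -0.02
```

>>> {"fn": "play_rows", "kwargs": {
  "series": [
    {"translation": [0.006, 0, 0.025], "spin": 0},
    {"translation": [0, 0, 0.018], "spin": 0},
    {"translation": [0, 0, 0.008], "spin": 0},
    {"translation": [0, 0, 0], "spin": 0},
    {"translation": [0, 0, 0], "spin": 0}
  ]
}}

```text
time: 50.9
tool_pos: [0.6443, 0.1922, 0.011]
tcp_rot: [2.157, 2.283, 0.001]
wrist_force: [0.8, 0.3, 0.0]
width: 1.002
```

>>> {"fn": "play_rows", "kwargs": {
  "series": [
    {"translation": [0, 0, 0], "spin": 0},
    {"translation": [0, 0, 0], "spin": 0},
    {"translation": [0, 0, 0], "spin": 0},
    {"translation": [0, 0, 0], "spin": 0},
    {"translation": [0, 0, 0], "spin": 0}
  ],
  "jaw": -1,
  "force": 30
}}

```text
time: 51.4
tool_pos: [0.6445, 0.1926, 0.0113]
tcp_rot: [2.156, 2.284, 0.002]
wrist_force: [1.4, -0.5, 4.0]
width: 0.458
```

>>> {"fn": "play_rows", "kwargs": {
  "series": [
    {"translation": [0, 0, 0], "spin": 0},
    {"translation": [0, 0, 0], "spin": 0}
  ]
}}

```text
time: 51.6
tool_pos: [0.6445, 0.1926, 0.0112]
tcp_rot: [2.156, 2.284, 0.002]
wrist_force: [0.4, -0.3, 6.4]
width: 0.458
```

>>> {"fn": "play_rows", "kwargs": {
  "series": [
    {"translation": [0, 0, -0.03], "spin": 0},
    {"translation": [0, 0, -0.04], "spin": 0},
    {"translation": [0, 0, -0.03], "spin": 1},
    {"translation": [0, 0, 0], "spin": 1},
    {"translation": [0, 0, 0], "spin": 1}
  ]
}}

```text
time: 52.1
tool_pos: [0.6444, 0.1926, 0.1116]
tcp_rot: [2.44, 1.978, 0.003]
wrist_force: [0.1, -0.4, -1.4]
width: 0.458
```

>>> {"fn": "play_rows", "kwargs": {
  "series": [
    {"translation": [0, 0, 0], "spin": 1},
    {"translation": [0, 0, 0], "spin": 1},
    {"translation": [0, 0, 0], "spin": 1},
    {"translation": [0, 0, 0], "spin": 1},
    {"translation": [0, 0, 0], "spin": 1}
  ]
}}

```text
time: 52.6
tool_pos: [0.6428, 0.1922, 0.1089]
tcp_rot: [-2.81, -1.403, 0.004]
wrist_force: [0.2, 0.2, -0.9]
width: 0.462
```

>>> {"fn": "play_rows", "kwargs": {
  "series": [
    {"translation": [0, 0, 0], "spin": 1},
    {"translation": [0, 0, 0], "spin": 1},
    {"translation": [0, 0, 0], "spin": 1},
    {"translation": [0, 0, 0], "spin": 1},
    {"translation": [0, 0, 0], "spin": 1}
  ]
}}

```text
time: 53.1
tool_pos: [0.6428, 0.1922, 0.109]
tcp_rot: [3.048, 0.762, -0.004]
wrist_force: [0.4, 0.2, -1.5]
width: 0.459
```

>>> {"fn": "play_rows", "kwargs": {
  "series": [
    {"translation": [0, 0, 0], "spin": 1},
    {"translation": [0, 0, 0], "spin": 1},
    {"translation": [0, 0, 0], "spin": 1},
    {"translation": [0, 0, 0], "spin": 1},
    {"translation": [0, 0, 0], "spin": 1}
  ]
}}

```text
time: 53.6
tool_pos: [0.6428, 0.1921, 0.109]
tcp_rot: [3.14, 0.084, -0.004]
wrist_force: [-1.0, -0.6, -0.9]
width: 0.457
```

```bash
python3 -c "
from h import *
need((.509,.0717,.05),2.9)"
```

```text
t 53.6 pos [0.6428 0.1921 0.109 ] phi 3.07 w 0.457 F [-1.  -0.6 -0.9]
now-frame [-0.14    0.1131  0.0594] at phi target [-0.1398  0.1135  0.059 ] spin 0.03
```

>>> {"fn": "play_rows", "kwargs": {
  "series": [
    {"translation": [-0.03, 0.025, 0], "spin": 0},
    {"translation": [-0.04, 0.03, 0], "spin": 0},
    {"translation": [-0.04, 0.03, 0], "spin": 0},
    {"translation": [-0.03, 0.028, 0], "spin": 0},
    {"translation": [0, 0, 0.03], "spin": 0}
  ]
}}

```text
time: 54.1
tool_pos: [0.5091, 0.0692, 0.0825]
tcp_rot: [3.14, 0.087, 0.006]
wrist_force: [1.5, 0.7, -0.5]
width: 0.458
```

>>> {"fn": "play_rows", "kwargs": {
  "series": [
    {"translation": [0, 0, 0.02], "spin": 0},
    {"translation": [0, 0, 0], "spin": 0},
    {"translation": [0, 0, 0], "spin": 0},
    {"translation": [0, 0, 0], "spin": 0}
  ]
}}

```text
time: 54.5
tool_pos: [0.5115, 0.0718, 0.0612]
tcp_rot: [-3.14, -0.09, -0.002]
wrist_force: [0.0, -0.5, -1.4]
width: 0.461
```

```bash
python3 -c "
from h import *
need((.509,.0717,.0165),2.9)"
```

```text
t 54.5 pos [0.5115 0.0718 0.0612] phi 3.3 w 0.461 F [ 0.  -0.5 -1.4]
now-frame [-0.0026  0.      0.0447] at phi target [-0.0025  0.      0.0447] spin 0.08
```

>>> {"fn": "play_rows", "kwargs": {
  "series": [
    {"translation": [0, 0, 0.02], "spin": 0.08},
    {"translation": [0, 0, 0.015], "spin": 0},
    {"translation": [0, 0, 0.009], "spin": 0},
    {"translation": [0, 0, 0], "spin": 0},
    {"translation": [0, 0, 0], "spin": 0}
  ]
}}

```text
time: 55.0
tool_pos: [0.5113, 0.0718, 0.0171]
tcp_rot: [-3.141, -0.079, -0.001]
wrist_force: [0.1, -0.3, -0.8]
width: 0.456
```

>>> {"fn": "play_rows", "kwargs": {
  "series": [
    {"translation": [0, 0, 0.001], "spin": 0},
    {"translation": [0, 0, 0], "spin": 0},
    {"translation": [0, 0, 0], "spin": 0}
  ]
}}

```text
time: 55.3
tool_pos: [0.5109, 0.0716, 0.0158]
tcp_rot: [-3.141, -0.079, -0.001]
wrist_force: [0.7, 0.3, -0.9]
width: 0.46
```

>>> {"fn": "play_rows", "kwargs": {
  "series": [
    {"translation": [0, 0, 0], "spin": 0},
    {"translation": [0, 0, 0], "spin": 0},
    {"translation": [0, 0, 0], "spin": 0},
    {"translation": [0, 0, 0], "spin": 0}
  ],
  "jaw": 0.2
}}

```text
time: 55.7
tool_pos: [0.5107, 0.0716, 0.0155]
tcp_rot: [-3.141, -0.079, -0.0]
wrist_force: [-0.1, 0.2, 0.3]
width: 0.597
```

>>> {"fn": "play_rows", "kwargs": {
  "series": [
    {"translation": [0, 0, -0.01], "spin": 0},
    {"translation": [0, 0, -0.04], "spin": 0},
    {"translation": [0, 0, -0.05], "spin": 0},
    {"translation": [0, 0, -0.05], "spin": 0},
    {"translation": [0, 0, -0.04], "spin": 0}
  ]
}}

```text
time: 56.2
tool_pos: [0.5112, 0.0716, 0.2094]
tcp_rot: [-3.14, -0.079, -0.006]
wrist_force: [0.6, -0.0, 0.1]
width: 0.602
```

>>> {"fn": "play_rows", "kwargs": {
  "series": [
    {"translation": [0, 0.04, 0], "spin": 0},
    {"translation": [0, 0.045, 0], "spin": 0},
    {"translation": [-0.01, 0.045, 0], "spin": 0},
    {"translation": [-0.01, 0.045, 0], "spin": 0},
    {"translation": [-0.01, 0.045, 0], "spin": 0}
  ]
}}

```text
time: 56.7
tool_pos: [0.4912, -0.1513, 0.2064]
tcp_rot: [3.14, 0.08, 0.002]
wrist_force: [0.4, 0.1, -0.2]
width: 0.597
```

>>> {"fn": "play_rows", "kwargs": {
  "series": [
    {"translation": [-0.01, 0.045, 0], "spin": 0},
    {"translation": [-0.01, 0.045, 0], "spin": 0},
    {"translation": [-0.02, 0.045, 0], "spin": 0},
    {"translation": [-0.02, 0.045, 0], "spin": 0},
    {"translation": [-0.02, 0.045, 0], "spin": 0}
  ]
}}

```text
time: 57.2
tool_pos: [0.4221, -0.3801, 0.2063]
tcp_rot: [3.14, 0.079, 0.001]
wrist_force: [0.7, -0.2, 0.3]
width: 0.599
```

>>> {"fn": "play_rows", "kwargs": {
  "series": [
    {"translation": [-0.02, 0.045, 0], "spin": 0},
    {"translation": [-0.02, 0.045, 0], "spin": 0},
    {"translation": [-0.01, 0.045, 0], "spin": 0},
    {"translation": [0, 0, 0], "spin": 0},
    {"translation": [0, 0, 0], "spin": 0}
  ]
}}

```text
time: 57.7
tool_pos: [0.3792, -0.5164, 0.2055]
tcp_rot: [-3.14, -0.075, 0.0]
wrist_force: [-0.6, 0.5, 0.7]
width: 0.603
```

```bash
python3 -c "
from h import *
need((.5,0,.2),2.9)
s=bot.read_camera('side');t=bot.read_camera('top');cv2.imwrite('pics/side18.png',s);cv2.imwrite('pics/top18.png',t); check(t)
cv2.imwrite('pics/c18.png',cv2.resize(np.vstack([t[120:300,160:500],s[190:370,140:480]]),None,fx=1.65,fy=1.65))"
```

```text
t 57.7 pos [ 0.3792 -0.5164  0.2055] phi 2.75 w 0.603 F [-0.6  0.5  0.7]
now-frame [ 0.1454 -0.51    0.0059] at phi target [ 0.1468 -0.5097  0.0055] spin -0.03
heel edge 250 432.49 (np.float64(-84.8), np.float64(-80.8))
heel edge 254 432.59 (np.float64(-93.2), np.float64(-80.7))
heel edge 258 432.59 (np.float64(-101.5), np.float64(-80.3))
heel edge 262 432.78 (np.float64(-109.8), np.float64(-80.4))
heel edge 212 430.57 (np.float64(-5.3), np.float64(-80.1))
heel edge 216 430.57 (np.float64(-13.7), np.float64(-79.7))
heel edge 220 430.56 (np.float64(-22.1), np.float64(-79.3))
heel edge 224 430.76 (np.float64(-30.5), np.float64(-79.4))
pipe 202 381.77 405.46 (np.float64(15.8), np.float64(-1.4))
pipe 204 381.94 404.87 (np.float64(11.6), np.float64(-0.8))
pipe 206 381.81 404.74 (np.float64(7.5), np.float64(-0.4))
pipe 230 382.7 407.12 (np.float64(-42.5), np.float64(-2.1))
pipe 232 382.66 405.48 (np.float64(-46.7), np.float64(-0.1))
pipe 242 383.52 407.29 (np.float64(-67.4), np.float64(-2.2))
pipe 244 383.5 406.36 (np.float64(-71.5), np.float64(-1.1))
pipe 246 383.6 406.33 (np.float64(-75.6), np.float64(-1.0))
pipe 267 383.91 407.49 (np.float64(-118.8), np.float64(-1.0))
pipe 269 383.97 407.33 (np.float64(-122.9), np.float64(-0.7))
```

View pics/c18.png

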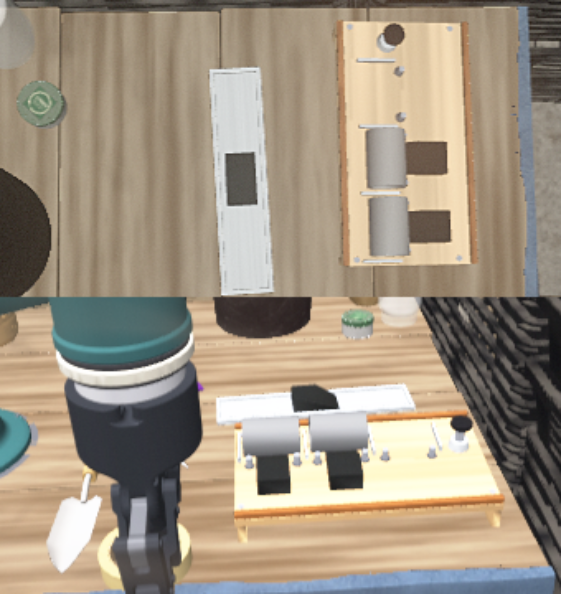

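The last picture shows both pipes on the rack with their chocks against them. The spare lies flat inside the tray at crop (240,178), the plunger is up, the tin and tape are where they were, and the arm is clear. Handing in.

```bash
python3 -c "
from workcell import bot
print(bot.finish_job())"
```

```text
the job is handed in; nothing more can be done
None
```

The job is handed in: two pipes were present, and each is in its own lane (0 and 1) on the stop pins with a chock pushed up against its low side. The leftover chock lies flat in the tray, and the tape roll and tin were not touched. Handing in reports no verdict, so I can't say whether it passed.

- **Release:** I pushed the plunger fully down and held it for about 0.7 s. The picture taken during the hold shows the pins sunk and both pipes held by their chocks alone.
- **Knocked chock:** Just after that release the lane 1 chock was knocked about 31 mm down the slope. I regripped it, pushed it back into contact, and repeated the full release, again held at least 0.5 s. The pictures afterwards show no movement of pipes or chocks.
- **Last checks:** Both chock heels measure within about 0.5 mm of where they should be when touching a pipe. The lane 1 pipe sits about 1 mm up the slope from where it rested on its pins, so it leans on its chock. Plunger and pins are up, and the arm is clear.
- **Disagreement:** The two cameras disagreed by a few millimetres. I used the top view for position, and the jaw centring showed it reading about 2 mm low in x. Contact heights matched the prediction to about 1.5 mm or better.

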